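Square up the pile of test coupons

TASK

Take the two aluminium coupons off the sloping drying rests and lay them flat on top of the three in the squaring block, then tap the sides of the pile until all five coupons lie in one tidy stack, every edge flush against the block's two side posts and its end post. Leave the glassware, bottles and carton standing where they are.

Things in the scene. Friction and masses are not known exactly. Their poses are not given: they have to be found in the camera images.
- block: squaring block, bolted down; origin on the bench (z 0) under the middle of where a squared pile sits. Grey bed 10 mm high, x -23 to +42, y -40 to +62 mm: squared coupons overhang it by 7 mm at -x and 10 mm at -y, so a tool can reach below them there. Steel posts on its +x side and +y end; -x and -y sides open. Coupons lie with their 60 mm width along its x, 100 mm length along its y.
- side_posts (a point): point midway between the block's two side posts (each 12 x 14 mm in its x, y, tops at z 46 mm) on the line of their inner faces, 30 mm to the block's +x of its origin, at z 28 mm. The posts stand at the block's y +27 to +41 and -38 to -24 mm; the 51 mm between them is open for a finger.
- end_post (a point): middle of the inner face of the block's end post (30 mm wide along its x, 12 mm thick, top at z 46 mm), 50 mm to the block's +y of its origin, at z 28 mm.
- flush_spot (a point): point on top of the block's bed (z 10 mm), directly over the block's origin; the centre of every coupon lies over it when its edges are flush against all three posts.
- rest_a: white drying rest, bolted down, foot 95 x 118 x 6 mm; origin under the foot's middle, z 0. Two rails (y +-30 to +-50 mm) rise at 35 degrees toward its +x; a coupon lies across them, centre 62 mm up, against a 6 mm lip at each rail's low end and between 6 mm side cheeks. The 60 mm between the rails is open down to the foot for fingers at the coupon's low and high edges. Lift it square to the slope.
- rest_b: white drying rest, bolted down, foot 95 x 118 x 6 mm; origin under the foot's middle, z 0. Two rails (y +-30 to +-50 mm) rise at 35 degrees toward its +x; a coupon lies across them, centre 62 mm up, against a 6 mm lip at each rail's low end and between 6 mm side cheeks. The 60 mm between the rails is open down to the foot for fingers at the coupon's low and high edges. Lift it square to the slope.
- pile_1_mid (a point): loose aluminium test coupon, a plate 60 x 100 x 6 mm (its x, y, z), about 0.1 kg; this point is its centre. One of the three coupons that start as an untidy pile lying flat on the squaring block, 6 to 18 mm short of the posts and turned up to 0.12 rad; this one starts at the bottom. 
- pile_2_mid (a point): loose aluminium test coupon, a plate 60 x 100 x 6 mm (its x, y, z), about 0.1 kg; this point is its centre. One of the three coupons that start as an untidy pile lying flat on the squaring block, 6 to 18 mm short of the posts and turned up to 0.12 rad; this one starts in the middle. 
- pile_3_mid (a point): loose aluminium test coupon, a plate 60 x 100 x 6 mm (its x, y, z), about 0.1 kg; this point is its centre. One of the three coupons that start as an untidy pile lying flat on the squaring block, 6 to 18 mm short of the posts and turned up to 0.12 rad; this one starts on top. 
- slope_a_mid (a point): loose aluminium test coupon, a plate 60 x 100 x 6 mm (its x, y, z), about 0.1 kg; this point is its centre. It starts on rest_a, tilted 35 degrees: its own +x points up the slope, its +z out of the upper face. Only its 60 mm width fits between fingers: straddle it at mid-length, fingers square to the face.
- slope_b_mid (a point): loose aluminium test coupon, a plate 60 x 100 x 6 mm (its x, y, z), about 0.1 kg; this point is its centre. It starts on rest_b, tilted 35 degrees: its own +x points up the slope, its +z out of the upper face. Only its 60 mm width fits between fingers: straddle it at mid-length, fingers square to the face.
- beaker: small clear glass beaker, 54 mm across, 69 mm tall, loose bystander; origin at the centre of its underside.
- dropper_bottle: white dropper bottle with a pointed tip, 37 mm across, 133 mm tall, loose bystander; origin at the centre of its underside.
- carton: small upright folding carton, 26 x 60 x 70 mm (its x, y, z), loose bystander; origin at the centre of its underside.
- cup: clear disposable cup, 75 mm across, 72 mm tall, loose bystander; origin at the centre of its underside.
- grey_cap_bottle: white reagent bottle with a grey cap, 70 x 84 x 195 mm (its x, y, z), loose bystander; origin at the centre of its underside.
- petri_dish: clear petri dish with lid, 91 mm across, 15 mm tall, loose bystander; origin at the centre of its underside.
There are look-alikes about, which are no part of the job. Leave any green or red look-alike of the part that bears slope_a_mid alone.

How it is judged:
By the outcome, as a careful person would: the job done as asked, in the order asked, and still so for the second after the job is handed in, with the robot touching nothing.
It also fails if it takes over 72 s, if anything falls off the work surface, if the arm or the gripper's body presses on something with over 40 N, if the wrist force passes 120 N, or if a joint passes its speed limit or range.

ROBOT

A 6-joint arm with a two-finger parallel gripper is mounted at the origin on a cart in front of the work surface, level with it; the furniture and walls round the work are solid. World frame = base frame: x ahead of the robot, y to its left, z up, the work surface at z = 0. Lengths are in m, angles in rad, forces in N, time in s.
With the tool pointing down it reaches from about 0.3 to 0.875 m from the base axis. Payload 6.4 kg.
Tool frame: the origin (TCP) lies between the finger pads; the fingertips stand 19 mm ahead of it and the grasp point (between the pads) is the TCP; z points along the fingers, y is the direction in which the jaws open and shut (so a half turn about z gives the same grasp; the last joint's range is limited). The gripper opens to 85 mm and grips with 20 to 120 N. Pads are 22 mm wide; open, the fingers measure 114 mm over their backs; the gripper's body (76 mm by 85 mm) begins 54 mm behind the grasp point. The pads swing forward as they close: fully open they stand 13 mm farther back than shut.
Start: joints at [-1.495, 0.181, 1.607, -0, 1.354, -0.206], TCP at [0.16, -0.552, 0.25] pointing down, gripper open.
Joint ranges: [-2.99, 2.99], [-0.89, 2.07], [0.3, 2.58], [-1.14, 4.28], [0, 2.63], [-3.12, 3.12]. Speed limits (rad/s): [2.57, 2.57, 3.01, 3.14, 3.14, 3.14].

INTERFACE

Orientations are given as a unit quaternion [w, x, y, z].
In Python, from bench import * gives the robot as it stands.
- The arm moves only by the tool apply_moves, never from a script. Its argument "moves" is a list that holds one entry, the list of rows, each a list of 7 numbers: the shift along the tool's x, y, z in cm, then the turn, a rotation vector about the tool's x, y, z in rad, then the opening, from 0 (shut) to 1 (fully open). A call has 1 to 8 rows; each row is the pose to reach, as a shift and turn from the pose commanded when the call began, along the tool's axes at that moment; what a row does not reach only later rows make up. A row lasts 1/10 s, in which the tool goes at most 50 mm and 8.59 degrees, less where a joint would pass 70% of its speed; a pose out of reach is approached as far as the arm can. A call with a gripper value outside its range is refused whole. The fingers move at their own pace and stop on an object; the grip force is fixed at half the most. Time passes only in rows, so rows that repeat a pose let the fingers close. It gives the time, the measured TCP pose, the force and the opening at its end, in the units of the state.
- get_obs(): the state, without advancing time (a new reading comes with each control period).
- camera(name): name is "scene" or "side" or "wrist"; returns the picture (400x640x3 uint8, red, green, blue); there is no depth.
- get_calibration(name): a dict with "vertical_fov" (degrees; the focal length in pixels is half the picture's height over the tangent of half this angle, whatever the lens; pixels are square), "cx", "cy" (the principal point, pixels), "k1" (the pictures are not rectified: a ray, as slopes to the right and down, at radius r is drawn at 1 + k1 r^2 times it, then the intrinsics apply), "R" (3x3) and "t" (3): a world point X has camera coordinates R X + t. Camera axes: x right, y down, z forward; pixel columns grow to the right and rows downward; lengths in m; the calibration is good to about 2 mm. A picture is of the moment at which its call begins: read the wrist's pose just before it. get_calibration takes no time and is no camera call; for the wrist camera it gives the pose at the moment of the call.
- hand_in(): hands the job in, once; it reports no verdict.
The state is a dict: "time_s": time; "q": joint angles; "dq": joint speeds; "joint_efforts": joint torques, N m; "eef_pos": TCP position; "eef_rot": TCP orientation; "wrist_force": force on the tool from outside, world axes, zero at the start; "torque": the same for the moment, N m; "opening": opening from 0.0 (shut) to 1.0 (fully open).
Only numpy, scipy, OpenCV 4.12 (cv2) and the standard library are available. Lean on these libraries where they do the work, as an engineer would, in place of code of your own. Each camera call takes 0.05 s, during which the arm holds its last target. There are 200 camera calls.

## Working session

There is one attempt and no reset: what is moved stays moved. The work goes in short steps, Python scripts to look and compute and a tool call to move; the robot and the scene stay as the last step left them, time stands still between calls to the robot, and variables do not carry over. Pictures are saved under pics/ and viewed, about 8 in all and at most 12, crops included, and the job is handed in when it is done.

Besides the shell and the picture viewer there is one more tool, called after "Request:" as name([rows], argument=value, ...), one row to a line, values as JSON. apply_moves: Moves the arm, as the interface text tells. Its arguments: {"type":"object","properties":{"moves":{"type":"array","items":{"type":"array","items":{"type":"array","items":{"type":"number"}}}}},"required":["moves"]}

```bash
ls; mkdir -p pics; cat > h.py <<'E'
from bench import *
import numpy as np, cv2
from scipy.spatial.transform import Rotation as R
def K(c):
    f=200/np.tan(np.radians(c["vertical_fov"])/2); return f,c["cx"],c["cy"],c["k1"]
def proj(c,X):
    p=np.atleast_2d(X)@np.array(c["R"]).T+np.array(c["t"]); s=p[:,:2]/p[:,2:]
    f,cx,cy,k=K(c); r2=(s**2).sum(1,keepdims=True); return s*(1+k*r2)*f+[cx,cy]
def ray(c,uv):
    f,cx,cy,k=K(c); d=(np.atleast_2d(uv).astype(float)-[cx,cy])/f; s=d.copy()
    for _ in range(20): s=d/(1+k*(s**2).sum(1,keepdims=True))
    Rm=np.array(c["R"]); v=np.c_[s,np.ones(len(s))]@Rm
    return -Rm.T@np.array(c["t"]),v
def onz(c,uv,z):
    o,v=ray(c,uv); return o+v*((z-o[2])/v[:,2:])
def snap(n,f):
    im=cv2.cvtColor(np.ascontiguousarray(camera(n)),cv2.COLOR_RGB2BGR); cv2.imwrite(f,im); return im
E
python3 - <<'E'
from h import *
o=get_obs();print({k:np.round(v,3).tolist() for k,v in o.items()})
a=snap("scene","pics/scene0.png");b=snap("side","pics/side0.png");c=snap("wrist","pics/wrist0.png")
for n in("scene","side","wrist"):
    k=get_calibration(n);Rm=np.array(k["R"]);print(n,k["vertical_fov"],k["k1"],"pos",(-Rm.T@np.array(k["t"])).round(3),"fwd",Rm[2].round(2))
cv2.imwrite("pics/c0.png",cv2.resize(np.vstack([a,b]),(480,600)))
E
```

```text
pics
{'time_s': 0.0, 'q': [-1.495, 0.182, 1.608, -0.0, 1.354, -0.206], 'dq': [-0.002, 0.001, -0.0, -0.002, 0.002, 0.002], 'joint_efforts': [-0.002, -44.488, -35.133, -0.0, 0.009, 0.0], 'eef_pos': [0.16, -0.552, 0.249], 'eef_rot': [-0.001, 0.99, 0.14, 0.0], 'wrist_force': [0.249, 0.296, 0.089], 'torque': [-0.016, -0.017, 0.006], 'opening': 0.997}
scene 55.315442453245424 -0.07032278851742993 pos [0.041 0.591 0.938] fwd [ 0.45 -0.48 -0.75]
side 49.94956950459192 0.031121186402480173 pos [ 0.363 -0.86   0.749] fwd [ 0.18  0.78 -0.59]
wrist 69.58797783639442 -0.018752281130434756 pos [ 0.227 -0.532  0.372] fwd [-0.26 -0.08 -0.96]
```

View pics/scene0.png

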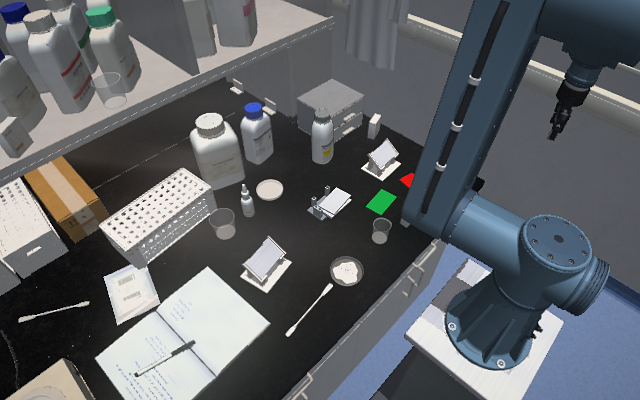

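View pics/side0.png

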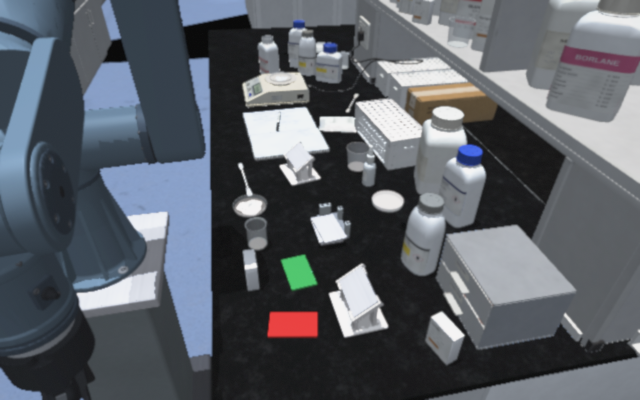

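The scene view shows rests at (265,262) and (382,160), and the block with its pile at (330,203). In the side view they are at (300,163), (358,298) and (330,225). The green and red flat plates are look-alikes. Next I'll enlarge crops of the rests and the block from both views.

```bash
python3 - <<'E'
from h import *
a=cv2.imread("pics/scene0.png");b=cv2.imread("pics/side0.png")
def cr(im,u,v,w=32,h=34,s=4): return cv2.resize(im[v-h:v+h,u-w:u+w],None,fx=s,fy=s,interpolation=cv2.INTER_CUBIC)
top=np.hstack([cr(a,265,262),cr(a,382,160),cr(a,330,203)]);bot=np.hstack([cr(b,300,163),cr(b,358,298),cr(b,330,225)])
cv2.imwrite("pics/c1.png",np.vstack([top,bot]))
cs=get_calibration("scene");cd=get_calibration("side")
for n,p,q,z in(("restNear",(265,262),(300,163),.06),("restFar",(382,160),(358,298),.06),("block",(333,203),(327,230),.03),("green",(381,202),(298,271),.003)):
    print(n,onz(cs,p,z).round(3),onz(cd,q,z).round(3))
E
```

```text
restNear [[0.532 0.287 0.06 ]] [[0.54 0.24 0.06]]
restFar [[ 0.557 -0.258  0.06 ]] [[ 0.568 -0.301  0.06 ]]
block [[ 0.562 -0.017  0.03 ]] [[ 0.561 -0.046  0.03 ]]
green [[ 0.467 -0.148  0.003]] [[ 0.468 -0.147  0.003]]
```

View pics/c1.png

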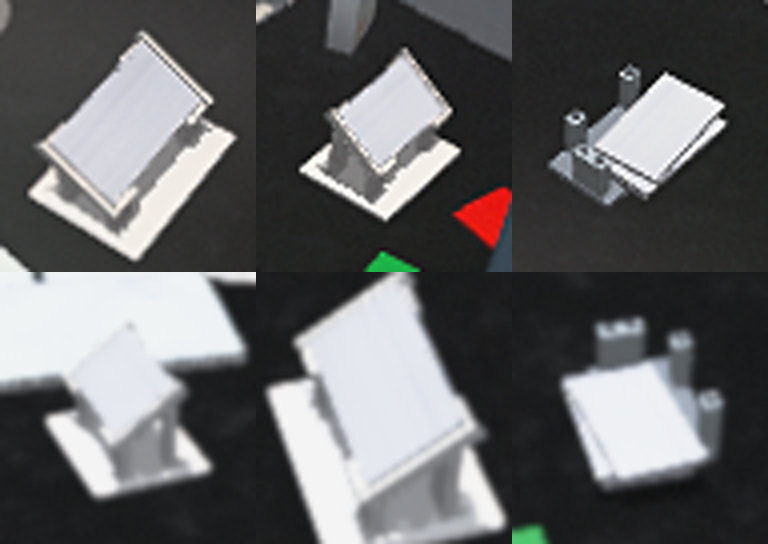

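The crops show the grey coupons lying on both white rests, at scene (265,262) and (382,160). These are the two tilted ones; the flat green and red plates are not. The pile's top coupon is visible too. I'll triangulate the corners across the two views.

```bash
cat >> h.py <<'E'
def tri(cs,uvs):
    A=np.zeros((3,3));b=np.zeros(3);L=[]
    for c,uv in zip(cs,uvs):
        o,v=ray(c,uv);v=v[0]/np.linalg.norm(v[0]);P=np.eye(3)-np.outer(v,v);A+=P;b+=P@o;L.append((o,P))
    X=np.linalg.solve(A,b);return X,sum(np.linalg.norm(P@(X-o)) for o,P in L)
E
python3 - <<'E'
from h import *
cs=get_calibration("scene");cd=get_calibration("side")
def px(l,o): return np.array(l)/4.+np.array(o)-.4
near=(px([(143,38),(208,101),(115,208),(47,148)],(233,228)),px([(130,53),(183,115),(112,168),(70,105)],(268,129)))
far=(px([(405-256,52),(450-256,112),(378-256,168),(333-256,115)],(350,126)),px([(405-256,8),(470-256,155),(362-256,218),(298-256,70)],(326,264)))
pile=(px([(667-512,73),(725-512,105),(660-512,180),(598-512,152)],(298,169)),px([(655-512,362-272),(708-512,458-272),(608-512,484-272),(562-512,383-272)],(298,191)))
for n,(s,d) in (("near",near),("far",far),("pile",pile)):
    for k in range(4):
        T=[tri((cs,cd),(s[i],d[(i+k)%4])) for i in range(4)]
        if max(t[1] for t in T)<.02:
            X=np.array([t[0] for t in T]);print(n,k,[round(t[1],4) for t in T]);print(X.round(3),X.mean(0).round(4),np.linalg.norm(X-np.roll(X,-1,0),axis=1).round(3))
print("feet z0 scene near",onz(cs,px([(28,192),(137,260),(236,135)],(233,228)),.003).round(3).tolist())
print("feet side near",onz(cd,px([(45,143),(98,226),(212,195)],(268,129)),.003).round(3).tolist())
print("feet scene far",onz(cs,px([(44,168),(130,219),(204,150)],(350,126)),.003).round(3).tolist())
print("feet side far",onz(cd,px([(12,116),(248,250)],(326,264)),.003).round(3).tolist())
E
```

```text
near 1 [np.float64(0.0031), np.float64(0.0005), np.float64(0.0004), np.float64(0.0025)]
[[0.579 0.234 0.078]
 [0.524 0.224 0.045]
 [0.506 0.324 0.043]
 [0.557 0.337 0.078]] [0.5414 0.2796 0.061 ] [0.065 0.102 0.062 0.105]
far 1 [np.float64(0.0011), np.float64(0.0017), np.float64(0.0069), np.float64(0.002)]
[[ 0.6   -0.338  0.082]
 [ 0.545 -0.338  0.047]
 [ 0.541 -0.234  0.048]
 [ 0.597 -0.232  0.078]] [ 0.5707 -0.2855  0.0638] [0.065 0.104 0.063 0.106]
pile 1 [np.float64(0.0005), np.float64(0.0086), np.float64(0.0016), np.float64(0.0081)]
[[ 0.604 -0.079  0.027]
 [ 0.542 -0.086  0.025]
 [ 0.528  0.011  0.029]
 [ 0.59   0.021  0.026]] [ 0.5658 -0.0332  0.0267] [0.062 0.098 0.063 0.101]
feet z0 scene near [[0.581, 0.347, 0.003], [0.486, 0.328, 0.003], [0.511, 0.213, 0.003]]
feet side near [[0.486, 0.336, 0.003], [0.51, 0.21, 0.003], [0.604, 0.235, 0.003]]
feet scene far [[0.62, -0.227, 0.003], [0.526, -0.23, 0.003], [0.532, -0.348, 0.003]]
feet side far [[0.524, -0.227, 0.003], [0.625, -0.339, 0.003]]
```

```bash
cat >> h.py <<'E'
def pose(yaw,tilt=0):  # tool x = y-axis of part, tool y = part x (tilted up by tilt), tool z into face
    c=R.from_euler('z',yaw)*R.from_euler('y',-tilt)
    return R.from_matrix(c.as_matrix()@np.array([[0,1,0],[1,0,0],[0,0,-1]]).T)
def cur():
    o=get_obs();q=o["eef_rot"];return np.array(o["eef_pos"]),R.from_quat([q[1],q[2],q[3],q[0]])
def delta(p,r,start=None):
    p0,r0=start or cur()
    d=r0.inv().apply(np.array(p)-p0)*100; w=(r0.inv()*r).as_rotvec()
    print("delta",d.round(2).tolist(),w.round(3).tolist()); return d,w
E
python3 - <<'E'
from h import *
cs=get_calibration("scene");cd=get_calibration("side")
def px(l,o): return np.array(l)/4.+np.array(o)-.4
S=px([(628-512,72),(573-512,116),(590-512,155)],(298,169));D=px([(710-512,396-272),(680-512,337-272),(620-512,324-272)],(298,191))
for s,d in zip(S,D): X,e=tri((cs,cd),(s,d));print(X.round(3),round(e,4),onz(cs,s,.046).round(3),onz(cd,d,.046).round(3))
r=pose(.04,np.radians(35));n=-r.as_matrix()[:,2];print(r.as_matrix().round(2))
delta(np.array([.571,-.286,.062])+n*.12,r)
E
```

```text
[ 0.614 -0.043  0.047] 0.0006 [[ 0.615 -0.044  0.046]] [[ 0.614 -0.042  0.046]]
[0.611 0.022 0.047] 0.0024 [[0.613 0.021 0.046]] [[0.61  0.022 0.046]]
[0.574 0.042 0.048] 0.0009 [[0.575 0.041 0.046]] [[0.574 0.044 0.046]]
[[-0.04  0.82  0.57]
 [ 1.    0.03  0.02]
 [ 0.    0.57 -0.82]]
delta [40.2, -15.75, 8.96] [-0.518, 0.404, -1.285]
```

Request:
apply_moves([
  [[5, -2, 1.1, -0.065, 0.05, -0.16, 1], [10, -4, 2.2, -0.13, 0.1, -0.32, 1], [15, -6, 3.4, -0.19, 0.15, -0.48, 1], [20, -8, 4.5, -0.26, 0.2, -0.64, 1], [25, -10, 5.6, -0.32, 0.25, -0.8, 1], [30, -12, 6.7, -0.39, 0.3, -0.96, 1], [35, -13.8, 7.8, -0.455, 0.355, -1.13, 1], [40.2, -15.75, 8.96, -0.518, 0.404, -1.285, 1]],
])

```text
time_s: 0.95
eef_pos: [0.4713, -0.3116, 0.1689]
eef_rot: [0.18, 0.745, 0.616, 0.185]
wrist_force: [1.0, -0.7, -0.5]
opening: 0.999
```

```bash
python3 - <<'E'
from h import *
o=get_obs();print(o["time_s"],o["eef_pos"],o["q"],o["wrist_force"])
r=pose(.04,np.radians(35));n=-r.as_matrix()[:,2]
delta(np.array([.571,-.286,.062])+n*.12,r)
E
```

```text
0.95 [ 0.47125926 -0.31164369  0.16887952] [-1.02043082  0.0323404   2.04051745  0.57755765  0.83047466 -1.1760204 ] [ 0.98382041 -0.66309914 -0.53687268]
delta [2.74, 1.8, 2.19] [-0.085, 0.069, -0.211]
```

Request:
apply_moves([
  [[2.7, 1.8, 2.2, -0.085, 0.07, -0.21, 1], [2.7, 1.8, 2.2, -0.085, 0.07, -0.21, 1], [2.7, 1.8, 2.2, -0.085, 0.07, -0.21, 1], [2.7, 1.8, 2.2, -0.085, 0.07, -0.21, 1]],
])

```text
time_s: 1.35
eef_pos: [0.5008, -0.2913, 0.1603]
eef_rot: [0.207, 0.664, 0.685, 0.216]
wrist_force: [-0.2, 0.0, -0.1]
opening: 1.002
```

```bash
python3 - <<'E'
from h import *
o=get_obs();print(o["time_s"],o["eef_pos"],o["q"],o["wrist_force"])
r=pose(.04,np.radians(35));n=-r.as_matrix()[:,2]
delta(np.array([.571,-.286,.062])+n*.12,r)
c=get_calibration("wrist");a=snap("wrist","pics/w1.png")
C=np.array([.571,-.286,.062]);m=R.from_euler('z',.04)*R.from_euler('y',-np.radians(35))
P=proj(c,C+m.apply([[x,y,.003] for x,y in((-.03,-.05),(.03,-.05),(.03,.05),(-.03,.05))]));print(P.round(0).tolist())
cv2.polylines(a,[P.round().astype(int).reshape(-1,1,2)],True,(0,0,255),1);cv2.imwrite("pics/w1d.png",a)
E
```

```text
1.35 [ 0.50082815 -0.29130745  0.16025003] [-1.00305199  0.08262776  2.04278795  0.73408205  0.82673911 -1.49281419] [-0.21404772  0.03179353 -0.12538847]
delta [0.25, 0.12, 0.08] [-0.003, 0.001, -0.009]
[[287.0, 250.0], [352.0, 249.0], [355.0, 138.0], [282.0, 139.0]]
```

View pics/w1d.png

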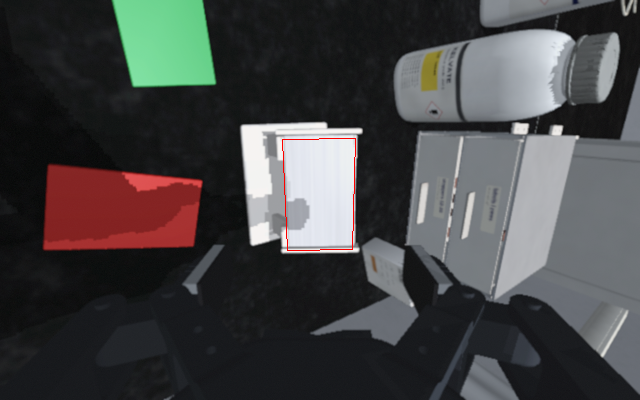

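The wrist view shows the coupon at (319,194), white on its rest, with the predicted outline on it to about 1–2 px. Going down to grasp it.

Request:
apply_moves([
  [[0.2, 0.1, 4, 0, 0, -0.01, 1], [0.25, 0.1, 8, 0, 0, -0.01, 1], [0.25, 0.1, 11, 0, 0, -0.01, 1], [0.25, 0.1, 11.6, 0, 0, -0.01, 1], [0.25, 0.1, 11.6, 0, 0, -0.01, 0.3], [0.25, 0.1, 11.6, 0, 0, -0.01, 0.3], [0.25, 0.1, 11.6, 0, 0, -0.01, 0.3], [0.25, 0.1, 11.6, 0, 0, -0.01, 0.3]],
])

```text
time_s: 2.2
eef_pos: [0.5682, -0.2867, 0.0678]
eef_rot: [0.209, 0.659, 0.689, 0.216]
wrist_force: [-6.3, 1.0, 8.6]
opening: 0.679
```

```bash
python3 - <<'E'
from h import *
o=get_obs();print(o["time_s"],o["eef_pos"],o["q"],o["wrist_force"],o["opening"])
r=pose(.04,np.radians(35))
delta([.571,-.286,.062],r)
E
```

```text
2.2 [ 0.56822663 -0.28673252  0.06784087] [-0.87785781  0.36307455  1.94591888  0.88643437  0.62634957 -1.60542757] [-6.29520485  1.03823945  8.58774033] 0.6786848198596361
delta [0.06, -0.11, 0.64] [-0.0, 0.002, 0.005]
```

```bash
python3 - <<'E'
from h import *
c=get_calibration("wrist");p,r=cur()
for y in(-.0425,.0425):
  for x in(-.011,.011):
    for z in(-.02,0,.006,.012,.019):print(y,x,z,proj(c,p+r.apply([x,y,z])).round(0).tolist()[0],end=' ')
    print()
a=snap("wrist","pics/w2.png");cv2.imwrite("pics/w2c.png",cv2.resize(a[150:400,140:500],None,fx=2,fy=2))
E
```

```text
-0.0425 -0.011 -0.02 [217.0, 316.0] -0.0425 -0.011 0 [230.0, 289.0] -0.0425 -0.011 0.006 [234.0, 282.0] -0.0425 -0.011 0.012 [237.0, 276.0] -0.0425 -0.011 0.019 [240.0, 269.0] 
-0.0425 0.011 -0.02 [211.0, 270.0] -0.0425 0.011 0 [226.0, 248.0] -0.0425 0.011 0.006 [230.0, 243.0] -0.0425 0.011 0.012 [233.0, 238.0] -0.0425 0.011 0.019 [237.0, 232.0] 
0.0425 -0.011 -0.02 [418.0, 316.0] 0.0425 -0.011 0 [404.0, 289.0] 0.0425 -0.011 0.006 [401.0, 282.0] 0.0425 -0.011 0.012 [397.0, 276.0] 0.0425 -0.011 0.019 [394.0, 269.0] 
0.0425 0.011 -0.02 [423.0, 270.0] 0.0425 0.011 0 [408.0, 248.0] 0.0425 0.011 0.006 [404.0, 243.0] 0.0425 0.011 0.012 [401.0, 238.0] 0.0425 0.011 0.019 [397.0, 232.0]
```

View pics/w2c.png

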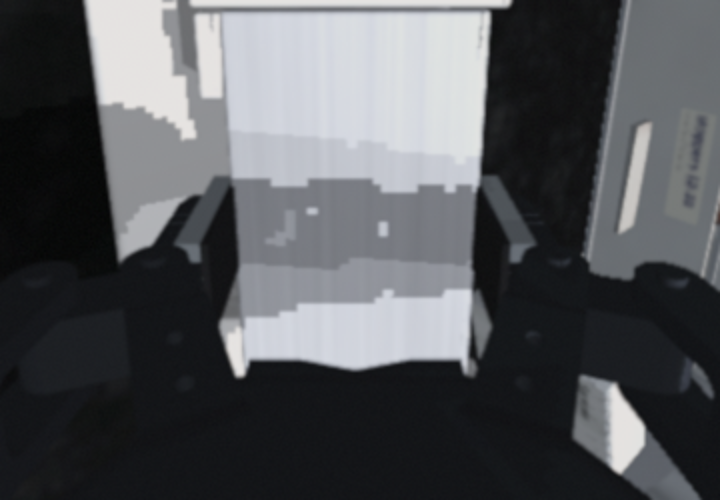

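Request:
apply_moves([
  [[0, 0, -1, 0, 0, 0, 0.3], [0, 0, -3, 0, 0, 0, 0.3], [0, 0, -7, 0, 0, 0, 0.3], [0, 0, -11, 0, 0, 0, 0.3], [0, 0, -11, 0, 0, 0, 0.3]],
])

```text
time_s: 2.75
eef_pos: [0.5047, -0.2907, 0.1611]
eef_rot: [0.212, 0.659, 0.689, 0.214]
wrist_force: [0.4, 0.1, -0.8]
opening: 0.674
```

```bash
python3 - <<'E'
from h import *
o=get_obs();print(o["time_s"],o["eef_pos"],o["q"],o["wrist_force"],o["opening"])
delta([.567,-.0235,.12],pose(.04))
E
```

```text
2.75 [ 0.50468995 -0.29068477  0.16108768] [-0.99470289  0.08331227  2.04190787  0.73904145  0.81554205 -1.50455567] [ 0.36297633  0.14646522 -0.79644239] 0.6744972967081295
delta [26.48, 3.78, 7.37] [0.612, 0.009, 0.004]
```

Request:
apply_moves([
  [[4, 0.6, 0, 0.1, 0, 0, 0.3], [8, 1.2, 0, 0.2, 0, 0, 0.3], [12, 1.8, 1, 0.3, 0, 0, 0.3], [16, 2.4, 2.5, 0.4, 0, 0, 0.3], [20, 3, 4, 0.5, 0, 0, 0.3], [24, 3.5, 6, 0.61, 0.01, 0, 0.3], [26.5, 3.8, 7.4, 0.61, 0.01, 0, 0.3], [26.5, 3.8, 7.4, 0.61, 0.01, 0, 0.3]],
])

```text
time_s: 3.55
eef_pos: [0.5666, -0.0165, 0.114]
eef_rot: [-0.005, 0.689, 0.725, 0.001]
wrist_force: [-0.3, -1.2, -2.5]
opening: 0.678
```

```bash
python3 - <<'E'
from h import *
o=get_obs();print(o["time_s"],o["eef_pos"],o["q"],o["wrist_force"],o["opening"])
delta([.567,-.0235,.0425],pose(.04))
b=snap("side","pics/side1.png");a=snap("scene","pics/scene1.png")
cv2.imwrite("pics/c2.png",np.hstack([cv2.resize(a[150:260,270:390],None,fx=3.3,fy=3.3,interpolation=cv2.INTER_CUBIC),cv2.resize(b[170:280,270:390],None,fx=3.3,fy=3.3,interpolation=cv2.INTER_CUBIC)]))
E
```

```text
3.55 [ 0.56663262 -0.01652698  0.1139756 ] [-0.24237651  0.3259101   1.72788753  0.0080786   1.09513239 -0.29693846] [-0.29440243 -1.1609629  -2.53930295] 0.6777850913435851
delta [-0.76, 0.04, 7.14] [-0.005, -0.009, 0.011]
```

View pics/c2.png

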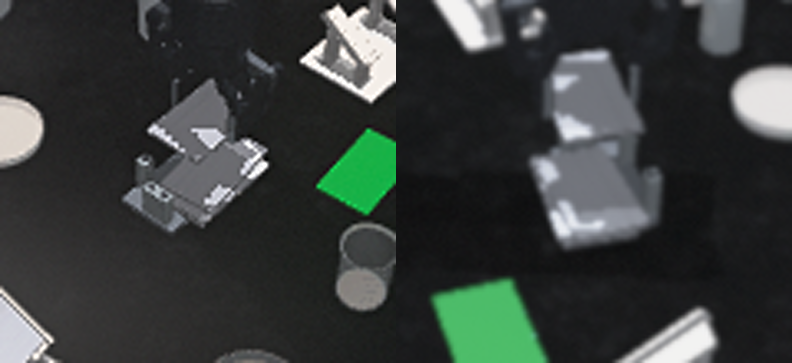

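Scene and side views show the coupon held level above the untidy pile, clear of the posts. Lowering and releasing.

Request:
apply_moves([
  [[-0.2, 0, 2.5, 0, -0.01, 0.01, 0.3], [-0.2, 0, 5, 0, -0.01, 0.01, 0.3], [-0.2, 0, 6.5, 0, -0.01, 0.01, 0.3], [-0.2, 0, 7.1, 0, -0.01, 0.01, 0.3], [-0.2, 0, 7.1, 0, -0.01, 0.01, 0.3]],
])

```text
time_s: 4.15
eef_pos: [0.5666, -0.0226, 0.0451]
eef_rot: [0.0, 0.695, 0.719, -0.002]
wrist_force: [-0.7, 0.3, -1.9]
opening: 0.681
```

```bash
python3 - <<'E'
from h import *
o=get_obs();print(o["time_s"],o["eef_pos"],o["q"],o["wrist_force"],o["opening"])
delta([.567,-.018,.0425],pose(.04))
E
```

```text
4.15 [ 0.56663148 -0.02257842  0.04511365] [-0.24740532  0.43314683  1.75114305 -0.0037846   0.95887285 -0.28031352] [-0.65498461  0.33585353 -1.8744223 ] 0.6805952539680138
delta [0.46, 0.05, 0.26] [-0.002, 0.003, -0.005]
```

Request:
apply_moves([
  [[0.4, 0, 0.1, 0, 0, 0, 0.3], [0.4, 0, 0.1, 0, 0, 0, 0.3], [0.4, 0, 0.1, 0, 0, 0, 0.85], [0.4, 0, 0.1, 0, 0, 0, 0.9], [0.4, 0, 0.1, 0, 0, 0, 0.9], [0.4, 0, -3, 0, 0, 0, 0.9], [0.4, 0, -7, 0, 0, 0, 1], [0.4, 0, -11, 0, 0, 0, 1]],
])

```text
time_s: 4.95
eef_pos: [0.5667, -0.0174, 0.1564]
eef_rot: [0.0, 0.694, 0.72, -0.002]
wrist_force: [1.2, -0.4, 0.6]
opening: 1.0
```

```bash
python3 - <<'E'
from h import *
o=get_obs();print(o["time_s"],o["eef_pos"],o["q"],o["wrist_force"],o["opening"])
r=pose(.2,np.radians(35));n=-r.as_matrix()[:,2]
delta(np.array([.541,.280,.062])+n*.12,r)
snap("wrist","pics/w3.png")
E
```

```text
4.95 [ 0.56667868 -0.01743088  0.15637147] [-0.23841785  0.26603444  1.70659796 -0.00328675  1.17068925 -0.27352108] [ 1.15218912 -0.36602324  0.6400938 ] 1.0002126646962664
delta [28.69, -8.28, -0.44] [-0.612, 0.052, -0.158]
```

View pics/w3.png

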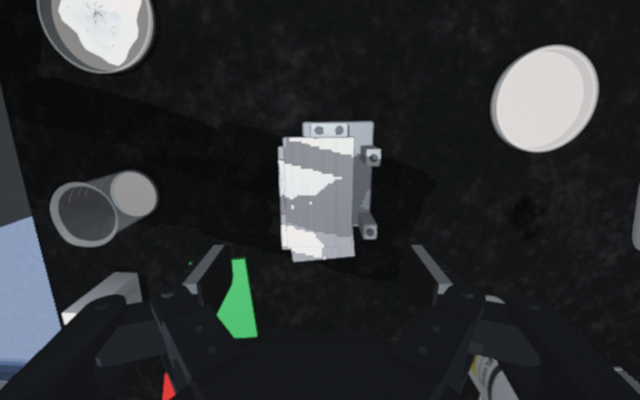

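The pile now carries the new coupon, with its top face at about (318,195), clear of the posts at (371,155) and (367,228) and the end post at (325,130). Now to the second rest.

Request:
apply_moves([
  [[4, -1.2, -0.1, -0.08, 0.01, -0.02, 1], [8, -2.4, -0.1, -0.17, 0.015, -0.045, 1], [12.5, -3.6, -0.2, -0.26, 0.02, -0.07, 1], [17, -4.9, -0.3, -0.36, 0.03, -0.09, 1], [21.5, -6.2, -0.4, -0.46, 0.04, -0.12, 1], [26, -7.5, -0.4, -0.56, 0.05, -0.145, 1], [28.7, -8.3, -0.4, -0.612, 0.052, -0.158, 1], [28.7, -8.3, -0.4, -0.612, 0.052, -0.158, 1]],
])

```text
time_s: 5.8
eef_pos: [0.4705, 0.269, 0.1576]
eef_rot: [0.19, 0.601, 0.74, 0.233]
wrist_force: [-0.3, -0.2, -0.1]
opening: 0.999
```

```bash
python3 - <<'E'
from h import *
camera("scene")
o=get_obs();print(o["time_s"],o["eef_pos"],o["q"],o["wrist_force"],o["opening"])
r=pose(.2,np.radians(35));n=-r.as_matrix()[:,2];C=np.array([.541,.280,.062])
delta(C+n*.12,r)
c=get_calibration("wrist");a=snap("wrist","pics/w4.png")
m=R.from_euler('z',.2)*R.from_euler('y',-np.radians(35))
P=proj(c,C+m.apply([[x,y,.003] for x,y in((-.03,-.05),(.03,-.05),(.03,.05),(-.03,.05))]))
cv2.polylines(a,[P.round().astype(int).reshape(-1,1,2)],True,(0,0,255),1);cv2.imwrite("pics/w4d.png",cv2.resize(a[60:300,170:470],None,fx=2,fy=2))
E
```

```text
5.85 [0.47196259 0.26791549 0.15824668] [ 0.34243454 -0.05760413  2.19153977 -0.20197352  0.40882592  0.29823114] [0.49799851 0.85239746 0.94533247] 1.000000566493787
delta [-0.19, 0.22, -0.1] [-0.0, -0.002, 0.004]
```

View pics/w4d.png

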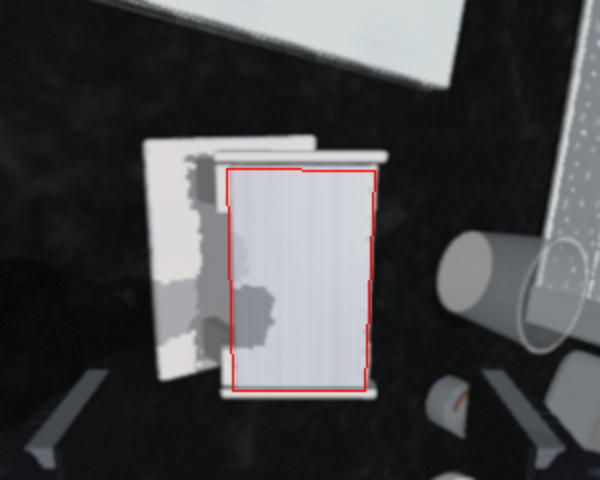

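```bash
python3 - <<'E'
from h import *
cs=get_calibration("scene")
print("dropper base",onz(cs,(248,212),0).round(3),"tip",onz(cs,(245,185),.133).round(3),"cup",onz(cs,(221,234),0).round(3))
m=R.from_euler('z',.2)*R.from_euler('y',-np.radians(35))
print(np.array([.541,.282,.062])+m.apply([[.06,-.02,.0],[.06,.02,.06],[.06,-.02,-.015],[.06,-.05,.1]]).round(3))
E
```

```text
dropper base [[0.748 0.181 0.   ]] tip [[0.735 0.18  0.133]] cup [[0.739 0.295 0.   ]]
[[0.593 0.272 0.096]
 [0.551 0.305 0.146]
 [0.602 0.274 0.084]
 [0.543 0.231 0.178]]
```

Clearance is ample (bottle at x 0.74, finger reaches 0.60). The outline fits to about 2 mm, with the coupon slightly farther along +y. Grasping.

Request:
apply_moves([
  [[0, 0.2, 4, 0, 0, 0, 1], [0, 0.2, 8, 0, 0, 0, 1], [0, 0.2, 11, 0, 0, 0, 1], [0, 0.2, 11.4, 0, 0, 0, 1], [0, 0.2, 11.4, 0, 0, 0, 0.3], [0, 0.2, 11.4, 0, 0, 0, 0.3], [0, 0.2, 11.4, 0, 0, 0, 0.3], [0, 0.2, 11.4, 0, 0, 0, 0.3]],
])

```text
time_s: 6.7
eef_pos: [0.5399, 0.2796, 0.0684]
eef_rot: [0.192, 0.603, 0.738, 0.234]
wrist_force: [-1.3, -2.4, 2.7]
opening: 0.679
```

```bash
python3 - <<'E'
from h import *
o=get_obs();print(o["time_s"],o["eef_pos"],o["q"],o["wrist_force"],o["opening"])
delta([.541,.282,.062],pose(.2,np.radians(35)))
E
```

```text
6.7 [0.53991154 0.27963753 0.06840661] [ 0.31672057  0.2793117   2.06662607 -0.35278839  0.19647049  0.44174868] [-1.30274414 -2.42790583  2.67194838] 0.679253135401502
delta [0.21, -0.24, 0.61] [0.003, 0.0, 0.0]
```

Request:
apply_moves([
  [[0, 0, -1, 0, 0, 0, 0.3], [0, 0, -3, 0, 0, 0, 0.3], [0, 0, -7, 0, 0, 0, 0.3], [0, 0, -11, 0, 0, 0, 0.3], [0, 0, -11, 0, 0, 0, 0.3]],
])

```text
time_s: 7.2
eef_pos: [0.4777, 0.2682, 0.1627]
eef_rot: [0.193, 0.602, 0.738, 0.237]
wrist_force: [0.0, 0.3, -0.4]
opening: 0.686
```

```bash
python3 - <<'E'
from h import *
o=get_obs();print(o["time_s"],o["eef_pos"],o["q"],o["wrist_force"],o["opening"])
delta([.566,-.021,.12],pose(.04))
E
```

```text
7.2 [0.4777075  0.26824623 0.16269844] [ 0.33873439 -0.05703756  2.18410544 -0.20044026  0.40516017  0.29673125] [ 0.04678393  0.31883829 -0.42398974] 0.6858307675394743
delta [-30.11, -0.15, 5.1] [0.62, -0.051, 0.156]
```

Request:
apply_moves([
  [[-4, 0, -0.5, 0.08, -0.01, 0.02, 0.3], [-8.5, 0, -0.5, 0.17, -0.015, 0.04, 0.3], [-13, 0, 0, 0.27, -0.02, 0.07, 0.3], [-17.5, 0, 1, 0.36, -0.03, 0.09, 0.3], [-22, -0.1, 2.5, 0.46, -0.04, 0.115, 0.3], [-26.5, -0.1, 4, 0.56, -0.045, 0.14, 0.3], [-30, -0.15, 5.1, 0.62, -0.05, 0.156, 0.3], [-30, -0.15, 5.1, 0.62, -0.05, 0.156, 0.3]],
])

```text
time_s: 8.0
eef_pos: [0.5665, -0.0256, 0.1123]
eef_rot: [-0.003, 0.695, 0.719, -0.005]
wrist_force: [0.1, 1.1, -0.6]
opening: 0.679
```

```bash
python3 - <<'E'
from h import *
camera("side");camera("side")
o=get_obs();print(o["time_s"],o["eef_pos"],o["q"],o["wrist_force"],o["opening"])
delta([.566,-.021,.0485],pose(.04))
E
```

```text
8.1 [ 0.56443507 -0.02177462  0.11306433] [-0.24655856  0.32620103  1.7296948  -0.00433292  1.09574699 -0.28211764] [-0.65325541 -0.21258018 -1.72440071] 0.6815834286709909
delta [0.08, 0.23, 6.45] [-0.011, 0.001, -0.002]
```

Request:
apply_moves([
  [[0.1, 0.2, 3, 0, 0, 0, 0.3], [0.1, 0.2, 5.5, 0, 0, 0, 0.3], [0.1, 0.2, 6.4, 0, 0, 0, 0.3], [0.1, 0.2, 6.4, 0, 0, 0, 0.3], [0.1, 0.2, 6.4, 0, 0, 0, 0.3]],
])

```text
time_s: 8.6
eef_pos: [0.5662, -0.0197, 0.0511]
eef_rot: [-0.002, 0.693, 0.721, -0.004]
wrist_force: [-0.6, 0.3, -0.9]
opening: 0.678
```

```bash
python3 - <<'E'
from h import *
o=get_obs();print(o["time_s"],o["eef_pos"],o["q"],o["wrist_force"],o["opening"])
E
```

```text
8.6 [ 0.56616545 -0.01968517  0.05111284] [-0.241791    0.42523324  1.74688938 -0.0054266   0.97695135 -0.27894036] [-0.55301492  0.27282903 -0.87487533] 0.6775410733285745
```

Request:
apply_moves([
  [[0, 0, 0.3, 0, 0, 0, 0.3], [0, 0, 0.3, 0, 0, 0, 0.3], [0, 0, 0.3, 0, 0, 0, 0.85], [0, 0, 0.3, 0, 0, 0, 0.9], [0, 0, 0.3, 0, 0, 0, 0.9], [0, 0, -3, 0, 0, 0, 0.9], [0, 0, -7, 0, 0, 0, 1], [0, 0, -10.5, 0, 0, 0, 1]],
])

```text
time_s: 9.4
eef_pos: [0.5669, -0.0203, 0.1563]
eef_rot: [-0.003, 0.693, 0.721, -0.004]
wrist_force: [0.5, -0.0, 0.1]
opening: 0.998
```

```bash
python3 - <<'E'
from h import *
camera("side")
o=get_obs();print(o["time_s"],o["eef_pos"],o["q"],o["wrist_force"],o["opening"])
c=get_calibration("wrist");a=snap("wrist","pics/w5.png")
# block features drawn at assumed pose
O=np.array([.5765,-.013,0]);m=R.from_euler('z',.04)
def dr(pts,col):
    P=proj(c,O+m.apply(np.array(pts)/1000.));cv2.polylines(a,[P.round().astype(int).reshape(-1,1,2)],True,col,1)
box=lambda x0,x1,y0,y1,z:[(x0,y0,z),(x1,y0,z),(x1,y1,z),(x0,y1,z)]
dr(box(30,42,27,41,46),(0,0,255));dr(box(30,42,-38,-24,46),(0,0,255));dr(box(-15,15,50,62,46),(0,0,255));dr(box(-30,30,-50,50,40),(0,255,0))
cv2.imwrite("pics/w5d.png",cv2.resize(a[90:300,220:430],None,fx=2.85,fy=2.85,interpolation=cv2.INTER_CUBIC))
E
```

```text
9.45 [ 0.57054332 -0.02100781  0.16298323] [-0.24210461  0.26455952  1.69350447 -0.00507728  1.18270139 -0.27923335] [ 4.25642173 -0.52655047  3.93073641] 1.0041546692346957
```

View pics/w5d.png

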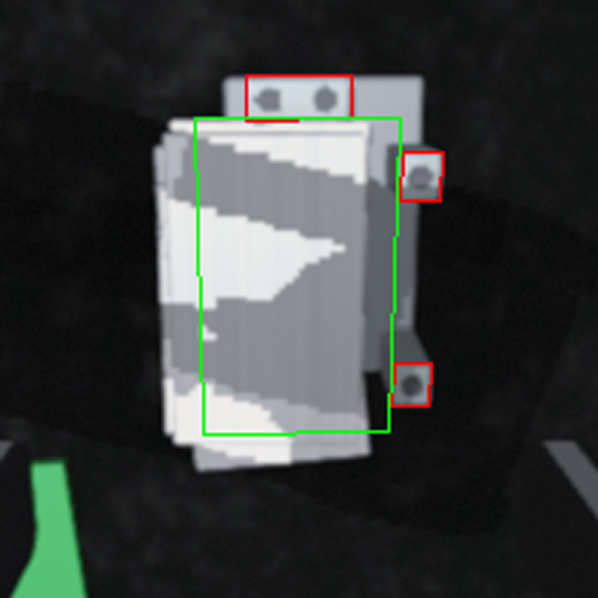

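The drawn posts (red) fall on the real posts in the crop to within about 1 px, so the block pose (0.5765, -0.013, yaw 0.04) holds. All five coupons lie in one untidy pile, short of the posts. Next I tap from the -x side with shut fingers.

```bash
cat >> h.py <<'E'
O=np.array([.5765,-.013,0]);BY=R.from_euler('z',.04)
RX=BY*R.from_euler('x',np.pi)      # tool x = block x, z down
RY=pose(.04)                       # tool x = block y
def bt(x,y,z,r): return delta(O+BY.apply(np.array([x,y,z])/1000.),r)
def st():
    o=get_obs();p,r=cur();b=BY.inv().apply(p-O)*1000
    print("t",round(o["time_s"],2),"block mm",b.round(1),"F blk",BY.inv().apply(o["wrist_force"]).round(1),"open",round(o["opening"],2),"q6",round(o["q"][5],2))
E
python3 - <<'E'
from h import *
print("beaker",onz(get_calibration("scene"),(381,240),0).round(3))
st();bt(-75,0,130,RX)
E
```

```text
beaker [[ 0.373 -0.029  0.   ]]
t 9.5 block mm [ -6.2  -7.8 160.9] F blk [-0.2 -0.9  1.2] open 0.99 q6 -0.28
delta [0.79, -6.88, 3.09] [0.004, 0.004, 1.57]
```

Request:
apply_moves([
  [[0.2, -1, 0.5, 0, 0, 0.15, 0.5], [0.3, -2.5, 0.5, 0, 0, 0.3, 0], [0.4, -4, 1, 0, 0, 0.45, 0], [0.6, -5, 1, 0, 0, 0.6, 0], [0.8, -6.9, 1.5, 0, 0, 0.75, 0], [0.8, -6.9, 2, 0, 0, 0.9, 0], [0.8, -6.9, 2.5, 0, 0, 1.05, 0], [0.8, -6.9, 3, 0, 0, 1.2, 0]],
])

```text
time_s: 10.3
eef_pos: [0.4969, -0.0149, 0.1248]
eef_rot: [0.0, 0.98, 0.2, -0.005]
wrist_force: [-0.4, 0.7, 0.3]
opening: -0.002
```

```bash
python3 - <<'E'
from h import *
st();bt(-75,0,60,RX)
E
```

```text
t 10.3 block mm [-79.6   1.2 124.8] F blk [-0.4  0.8  0.3] open -0.0 q6 0.9
delta [0.46, 0.29, 6.48] [-0.0, 0.011, 0.363]
```

Request:
apply_moves([
  [[0.2, 0.1, 2, 0, 0.01, 0.14, 0], [0.4, 0.2, 4, 0, 0.01, 0.27, 0], [0.4, 0.3, 6, 0, 0.01, 0.36, 0], [0.4, 0.3, 6.5, 0, 0.01, 0.36, 0], [0.4, 0.3, 6.5, 0, 0.01, 0.36, 0]],
])

```text
time_s: 10.8
eef_pos: [0.5007, -0.0161, 0.0596]
eef_rot: [-0.0, 1.0, 0.026, -0.001]
wrist_force: [-0.0, -0.6, -0.1]
opening: 0.001
```

```bash
python3 - <<'E'
from h import *
st();bt(-75,0,25,RX)
E
```

```text
t 10.8 block mm [-75.9  -0.1  59.6] F blk [-0.  -0.6 -0.1] open 0.0 q6 1.25
delta [0.09, -0.0, 3.46] [-0.001, 0.002, 0.012]
```

Request:
apply_moves([
  [[0, 0, 2, 0, 0, 0.01, 0], [0, 0, 3.5, 0, 0, 0.01, 0], [0, 0, 3.5, 0, 0, 0.01, 0], [0.5, 0, 3.5, 0, 0, 0.01, 0], [1, 0, 3.5, 0, 0, 0.01, 0], [1.5, 0, 3.5, 0, 0, 0.01, 0], [2, 0, 3.5, 0, 0, 0.01, 0], [2.4, 0, 3.5, 0, 0, 0.01, 0]],
])

```text
time_s: 11.6
eef_pos: [0.5259, -0.0151, 0.026]
eef_rot: [0.0, 1.0, 0.02, -0.0]
wrist_force: [-3.4, 0.5, 1.6]
opening: 0.004
```

```bash
python3 - <<'E'
from h import *
st();bt(-41,0,25,RX)
E
```

```text
t 11.6 block mm [-50.7  -0.   26. ] F blk [-3.3  0.6  1.6] open 0.0 q6 1.28
delta [0.97, -0.0, 0.1] [0.0, 0.001, 0.0]
```

Contact, 3 N. Pushing on in small steps.

Request:
apply_moves([
  [[0.2, 0, 0, 0, 0, 0, 0], [0.4, 0, 0, 0, 0, 0, 0], [0.6, 0, 0, 0, 0, 0, 0], [0.8, 0, 0, 0, 0, 0, 0], [0.9, 0, 0, 0, 0, 0, 0], [0.9, 0, 0, 0, 0, 0, 0]],
])

```text
time_s: 12.2
eef_pos: [0.5327, -0.0142, 0.0251]
eef_rot: [-0.0, 1.0, 0.02, -0.002]
wrist_force: [-8.2, 0.1, 4.7]
opening: 0.003
```

```bash
python3 - <<'E'
from h import *
st()
E
```

```text
t 12.2 block mm [-43.8   0.5  25.1] F blk [-8.2  0.4  4.7] open 0.0 q6 1.28
```

Request:
apply_moves([
  [[0.1, 0, 0, 0, 0, 0, 0], [0.2, 0, 0, 0, 0, 0, 0], [0.3, 0, 0, 0, 0, 0, 0], [0.3, 0, 0, 0, 0, 0, 0]],
])

```text
time_s: 12.6
eef_pos: [0.5331, -0.0141, 0.0244]
eef_rot: [-0.001, 1.0, 0.02, -0.005]
wrist_force: [-16.1, -1.4, 10.3]
opening: -0.001
```

```bash
python3 - <<'E'
from h import *
st()
E
```

```text
t 12.6 block mm [-43.4   0.7  24.4] F blk [-16.1  -0.7  10.3] open -0.0 q6 1.28
```

Request:
apply_moves([
  [[-1, 0, 0, 0, 0, 0, 0], [-2, 0, -3, 0, 0, 0, 0], [-2, 2, -6, 0, 0, -0.14, 0], [-1, 5, -6, 0, 0, -0.29, 0], [1, 8, -6, 0, 0, -0.44, 0], [3, 9.5, -6, 0, 0, -0.59, 0], [4.2, 9.5, -6, 0, 0, -0.74, 0], [4.2, 9.5, -6, 0, 0, -0.89, 0]],
])

```text
time_s: 13.4
eef_pos: [0.5858, -0.1091, 0.0863]
eef_rot: [0.001, 0.893, 0.451, 0.002]
wrist_force: [-0.6, 0.4, 1.4]
opening: 0.001
```

```bash
python3 - <<'E'
from h import *
st();bt(0,-95,75,RY)
E
```

```text
t 13.4 block mm [  5.4 -96.4  86.3] F blk [-0.5  0.4  1.4] open 0.0 q6 0.25
delta [-0.23, -0.51, 1.13] [0.004, -0.0, -0.676]
```

Request:
apply_moves([
  [[-0.2, -0.5, 1, 0, 0, -0.15, 0], [-0.2, -0.5, 1, 0, 0, -0.3, 0], [-0.2, -0.5, 1, 0, 0, -0.45, 0], [-0.2, -0.5, 1, 0, 0, -0.6, 0], [-0.2, -0.5, 3, 0, 0, -0.68, 0], [-0.2, -0.5, 5, 0, 0, -0.68, 0], [-0.2, -0.5, 6.1, 0, 0, -0.68, 0], [-0.2, -0.5, 6.1, 0, 0, -0.68, 0]],
])

```text
time_s: 14.2
eef_pos: [0.5772, -0.1061, 0.0231]
eef_rot: [-0.001, 0.693, 0.721, -0.0]
wrist_force: [-0.5, -0.5, -0.2]
opening: -0.001
```

```bash
python3 - <<'E'
from h import *
st();bt(0,-70,25,RY)
c=get_calibration("wrist");a=snap("wrist","pics/w6.png")
def dr(pts,col):
    P=proj(c,O+BY.apply(np.array(pts)/1000.));cv2.polylines(a,[P.round().astype(int).reshape(-1,1,2)],True,col,1)
dr([(-30,-50,40),(30,-50,40),(30,50,40),(-30,50,40)],(0,255,0))
cv2.imwrite("pics/w6d.png",cv2.resize(a[0:270,180:460],None,fx=2.2,fy=2.2,interpolation=cv2.INTER_CUBIC))
E
```

```text
t 14.2 block mm [ -3.  -93.   23.1] F blk [-0.5 -0.5 -0.2] open -0.0 q6 -0.42
delta [2.3, 0.29, -0.19] [-0.002, -0.001, -0.001]
```

View pics/w6d.png

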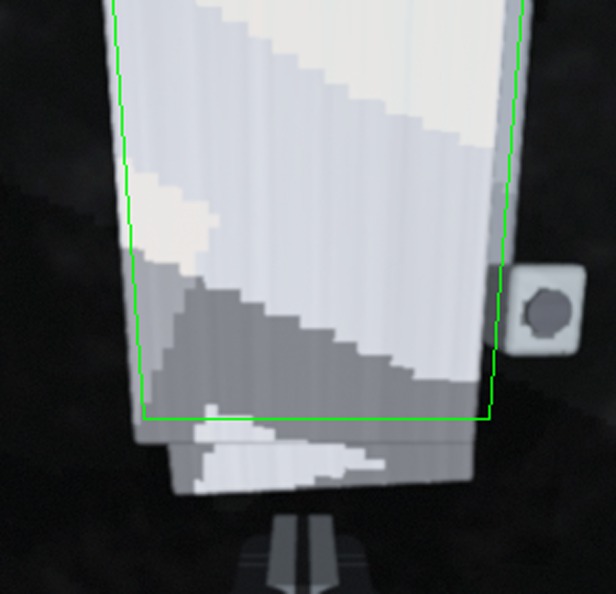

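The crop shows the fingers just in front of the pile's -y end. One lower coupon sticks out about 12 mm and the others about 4 mm, with a gap of about 2 mm left to the side post. Pushing toward +y.

Request:
apply_moves([
  [[0.6, 0.3, -0.2, 0, 0, 0, 0], [1.1, 0.3, -0.2, 0, 0, 0, 0], [1.5, 0.3, -0.2, 0, 0, 0, 0], [1.8, 0.3, -0.2, 0, 0, 0, 0], [2.1, 0.3, -0.2, 0, 0, 0, 0], [2.4, 0.3, -0.2, 0, 0, 0, 0], [2.6, 0.3, -0.2, 0, 0, 0, 0], [2.6, 0.3, -0.2, 0, 0, 0, 0]],
])

```text
time_s: 15.05
eef_pos: [0.5808, -0.0808, 0.0274]
eef_rot: [0.001, 0.693, 0.721, 0.0]
wrist_force: [-0.2, -3.9, 2.9]
opening: -0.005
```

```bash
python3 - <<'E'
from h import *
st()
E
```

```text
t 15.05 block mm [  1.6 -68.   27.4] F blk [-0.3 -3.8  2.9] open -0.0 q6 -0.38
```

Request:
apply_moves([
  [[0.2, 0, 0.2, 0, 0, 0, 0], [0.3, 0, 0.2, 0, 0, 0, 0], [0.4, 0, 0.2, 0, 0, 0, 0], [0.5, 0, 0.2, 0, 0, 0, 0], [0.6, 0, 0.2, 0, 0, 0, 0], [0.6, 0, 0.2, 0, 0, 0, 0]],
])

```text
time_s: 15.65
eef_pos: [0.5807, -0.0755, 0.0252]
eef_rot: [0.001, 0.693, 0.721, -0.0]
wrist_force: [0.9, -6.8, 1.2]
opening: -0.001
```

```bash
python3 - <<'E'
from h import *
st()
E
```

```text
t 15.65 block mm [  1.6 -62.7  25.2] F blk [ 0.6 -6.9  1.2] open -0.0 q6 -0.37
```

Request:
apply_moves([
  [[0.1, 0, 0, 0, 0, 0, 0], [0.2, 0, 0, 0, 0, 0, 0], [0.3, 0, 0, 0, 0, 0, 0], [0.3, 0, 0, 0, 0, 0, 0]],
])

```text
time_s: 16.05
eef_pos: [0.5808, -0.0751, 0.0252]
eef_rot: [0.003, 0.693, 0.721, -0.001]
wrist_force: [0.6, -19.6, -0.4]
opening: 0.0
```

```bash
python3 - <<'E'
from h import *
st()
E
```

```text
t 16.05 block mm [  1.8 -62.2  25.2] F blk [ -0.2 -19.6  -0.4] open 0.0 q6 -0.36
```

Request:
apply_moves([
  [[-0.6, 0, 0, 0, 0, 0, 0], [-1.5, 0, -3, 0, 0, 0, 0], [-1.5, -2, -6, 0, 0, 0.14, 0], [1, -5, -6, 0, 0, 0.29, 0], [4, -6.8, -6, 0, 0, 0.44, 0], [6, -6.8, -6, 0, 0, 0.59, 0], [6.2, -6.8, -6, 0, 0, 0.74, 0], [6.2, -6.8, -6, 0, 0, 0.89, 0]],
])

```text
time_s: 16.85
eef_pos: [0.5084, -0.01, 0.0843]
eef_rot: [-0.001, 0.937, 0.35, -0.0]
wrist_force: [-0.5, -0.6, -0.4]
opening: -0.001
```

```bash
python3 - <<'E'
from h import *
st();bt(-65,0,75,RX)
E
```

```text
t 16.85 block mm [-67.9   5.7  84.3] F blk [-0.5 -0.5 -0.4] open -0.0 q6 0.6
delta [-0.13, 0.63, 0.92] [-0.002, 0.001, 0.675]
```

Request:
apply_moves([
  [[-0.1, 0.5, 0.5, 0, 0, 0.15, 0], [-0.1, 0.5, 0.5, 0, 0, 0.3, 0], [-0.1, 0.5, 0.5, 0, 0, 0.45, 0], [-0.1, 0.5, 1, 0, 0, 0.6, 0], [-0.1, 0.5, 3, 0, 0, 0.68, 0], [-0.1, 0.5, 5, 0, 0, 0.68, 0], [-0.1, 0.5, 6, 0, 0, 0.68, 0], [-0.1, 0.5, 6, 0, 0, 0.68, 0]],
])

```text
time_s: 17.65
eef_pos: [0.5103, -0.0156, 0.023]
eef_rot: [-0.001, 1.0, 0.02, -0.002]
wrist_force: [-0.4, -0.3, 0.9]
opening: -0.004
```

```bash
python3 - <<'E'
from h import *
st();bt(-41,1.5,25,RX)
E
```

```text
t 17.65 block mm [-66.3   0.1  23. ] F blk [-0.4 -0.3  0.9] open -0.0 q6 1.27
delta [2.53, -0.14, -0.21] [-0.002, 0.004, -0.0]
```

Request:
apply_moves([
  [[0.6, -0.1, -0.1, 0, 0, 0, 0], [1.2, -0.1, -0.1, 0, 0, 0, 0], [1.7, -0.1, -0.1, 0, 0, 0, 0], [2, -0.1, -0.1, 0, 0, 0, 0], [2.2, -0.1, -0.1, 0, 0, 0, 0], [2.4, -0.1, -0.1, 0, 0, 0, 0], [2.5, -0.1, -0.1, 0, 0, 0, 0], [2.5, -0.1, -0.1, 0, 0, 0, 0]],
])

```text
time_s: 18.45
eef_pos: [0.5334, -0.0144, 0.025]
eef_rot: [-0.0, 1.0, 0.02, -0.004]
wrist_force: [-12.5, -2.4, 8.0]
opening: 0.002
```

```bash
python3 - <<'E'
from h import *
st()
E
```

```text
t 18.45 block mm [-43.1   0.3  25. ] F blk [-12.6  -1.9   8. ] open 0.0 q6 1.28
```

Request:
apply_moves([
  [[-0.8, 0, 0, 0, 0, 0, 0], [-2, 0, -3, 0, 0, 0, 0], [-2, 0, -7, 0, 0, 0, 0], [-1, 0, -9, 0, 0, 0, 0], [-1, 0, -9, 0, 0, 0, 0], [-1, 0, -9, 0, 0, 0, 0]],
])

```text
time_s: 19.05
eef_pos: [0.5273, -0.0149, 0.1159]
eef_rot: [0.0, 1.0, 0.02, 0.001]
wrist_force: [0.2, 0.5, -0.2]
opening: 0.004
```

```bash
python3 - <<'E'
from h import *
st()
c=get_calibration("wrist");a=snap("wrist","pics/w7.png")
P=proj(c,O+BY.apply(np.array([[x,y,z] for x in(-30,42) for y in(-50,62) for z in (10,46)])/1000.));print(P.round(0).tolist())
u0,v0=(P.min(0)-25).astype(int).clip(0);u1,v1=(P.max(0)+25).astype(int)
s=min(780/(min(u1,640)-u0),590/(min(v1,400)-v0));print(u0,v0,s)
cv2.imwrite("pics/w7c.png",cv2.resize(a[v0:v1,u0:u1],None,fx=s,fy=s,interpolation=cv2.INTER_CUBIC))
E
```

```text
t 19.05 block mm [-4.920e+01  1.000e-01  1.159e+02] F blk [ 0.2  0.5 -0.2] open 0.0 q6 1.28
[[379.0, 182.0], [390.0, 193.0], [241.0, 182.0], [228.0, 193.0], [384.0, 88.0], [397.0, 82.0], [235.0, 88.0], [219.0, 82.0]]
193 56 3.406113537117904
```

View pics/w7c.png

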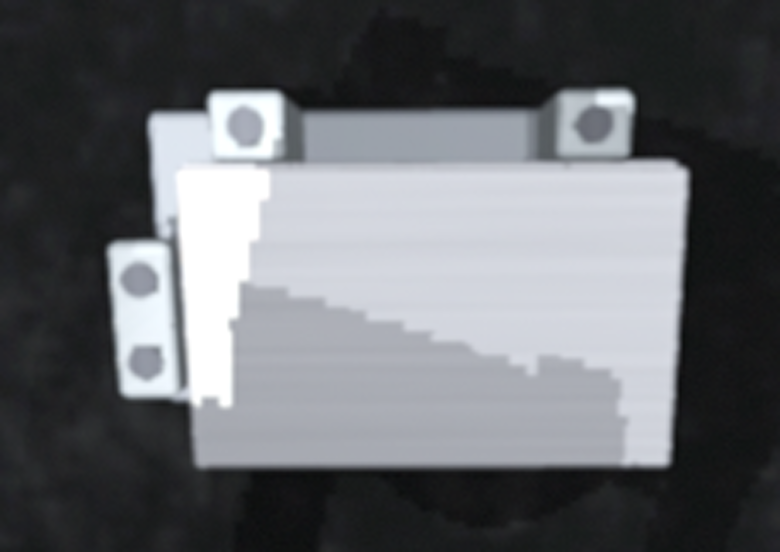

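The crop shows one tidy stack with its +x edge along row 163, just below the posts' faces at row 158. Its end edge (column ~180–193) is next to the end post's face (170–185). I'll work out how much of those small offsets is parallax.

```bash
python3 - <<'E'
from h import *
c=get_calibration("wrist");a=cv2.cvtColor(cv2.imread("pics/w7.png"),cv2.COLOR_BGR2GRAY)
pj=lambda *p:proj(c,O+BY.apply(np.array(p)/1000.))[0].round(1).tolist()
for y in(34,-31):
    u=pj(30,y,46)[0];print("side",y,"post z46",pj(30,y,46),"coupon z40 flush",pj(30,y,40),pj(29,y,40),"prof u",round(u),a[96:112,round(u)].tolist())
v=pj(0,50,46)[1]
for x in(8,0,-8):
    v=round(pj(x,50,46)[1]);print("end x",x,"post",pj(x,50,46),"flush",pj(x,50,40),pj(x,49,40),"prof v",v,a[v,234:258].tolist())
print("outer -x edge flush",pj(-30,-30,40),pj(-30,0,40),pj(-30,30,40),[a[184:200,round(pj(-30,y,40)[0])].tolist() for y in(-30,0,30)])
print("outer -y",pj(0,-50,40),a[round(pj(0,-50,40)[1]),384:402].tolist())
E
```

```text
side 34 post z46 [264.5, 100.0] coupon z40 flush [266.1, 100.5] [266.1, 102.1] prof u 264 [174, 170, 179, 223, 249, 242, 201, 175, 225, 244, 255, 255, 255, 255, 255, 255]
side -31 post z46 [367.3, 99.9] coupon z40 flush [365.7, 100.4] [365.6, 102.0] prof u 367 [111, 128, 170, 190, 183, 159, 129, 149, 190, 201, 209, 217, 218, 216, 215, 213]
end x 8 post [241.7, 135.6] flush [243.9, 135.0] [245.4, 135.0] prof v 136 [153, 151, 149, 146, 165, 212, 238, 231, 200, 145, 97, 115, 196, 253, 255, 255, 255, 255, 255, 255, 255, 255, 255, 255]
end x 0 post [242.5, 147.9] flush [244.7, 147.0] [246.2, 147.0] prof v 148 [242, 242, 243, 244, 245, 246, 248, 244, 229, 196, 136, 94, 127, 209, 255, 255, 255, 255, 255, 255, 255, 255, 255, 255]
end x -8 post [243.4, 160.0] flush [245.5, 158.7] [247.0, 158.7] prof v 160 [152, 153, 152, 151, 147, 148, 191, 236, 243, 227, 192, 129, 95, 144, 222, 255, 255, 255, 255, 255, 255, 255, 255, 255]
outer -x edge flush [360.5, 189.6] [318.2, 189.7] [275.8, 189.7] [[171, 173, 173, 170, 169, 170, 172, 165, 124, 63, 23, 17, 19, 18, 18, 17], [169, 171, 172, 170, 170, 171, 170, 165, 134, 78, 31, 20, 21, 20, 21, 20], [167, 168, 169, 170, 170, 170, 170, 165, 134, 76, 29, 15, 17, 17, 19, 19]]
outer -y [391.6, 146.8] [215, 215, 216, 216, 217, 217, 214, 192, 133, 58, 21, 22, 24, 21, 22, 21, 23, 21]
```

The measured offsets are within about 0.5 mm for the top coupon. One more light tap from each side will settle the lower ones.

Request:
apply_moves([
  [[0, 2, 0, 0, 0, -0.15, 0], [1, 5, 0, 0, 0, -0.3, 0], [3, 8, 0, 0, 0, -0.45, 0], [4.9, 9, 0, 0, 0, -0.6, 0], [4.9, 9, 1, 0, 0, -0.75, 0], [4.9, 9, 2, 0, 0, -0.9, 0], [4.9, 9, 3, 0, 0, -1.05, 0], [4.9, 9, 3, 0, 0, -1.2, 0]],
])

```text
time_s: 19.9
eef_pos: [0.5768, -0.102, 0.0818]
eef_rot: [-0.003, 0.812, 0.583, -0.002]
wrist_force: [-0.2, -0.0, 0.0]
opening: -0.0
```

```bash
python3 - <<'E'
from h import *
st();bt(0,-80,25,RY)
E
```

```text
t 19.9 block mm [ -3.2 -88.9  81.8] F blk [-0.2  0.   0. ] open -0.0 q6 -0.05
delta [0.95, 0.02, 5.68] [-0.006, -0.002, -0.365]
```

Request:
apply_moves([
  [[0.2, 0, 0, 0, 0, -0.15, 0], [0.2, 0, 1, 0, 0, -0.3, 0], [0.4, 0, 3, 0, 0, -0.365, 0], [0.6, 0, 5, 0, 0, -0.365, 0], [0.9, 0, 5.7, 0, 0, -0.365, 0], [0.9, 0, 5.7, 0, 0, -0.365, 0]],
])

```text
time_s: 20.5
eef_pos: [0.5805, -0.0933, 0.0262]
eef_rot: [-0.002, 0.695, 0.719, -0.001]
wrist_force: [-0.2, -1.7, 0.1]
opening: 0.001
```

```bash
python3 - <<'E'
from h import *
st();bt(0,-62,25,RY)
E
```

```text
t 20.5 block mm [  0.8 -80.4  26.2] F blk [-0.2 -1.7  0.1] open 0.0 q6 -0.4
delta [1.84, -0.09, 0.13] [-0.004, -0.002, -0.006]
```

Request:
apply_moves([
  [[0.5, -0.1, 0.2, 0, 0, 0, 0], [1, -0.1, 0.2, 0, 0, 0, 0], [1.4, -0.1, 0.2, 0, 0, 0, 0], [1.6, -0.1, 0.2, 0, 0, 0, 0], [1.8, -0.1, 0.2, 0, 0, 0, 0], [2, -0.1, 0.2, 0, 0, 0, 0], [2.1, -0.1, 0.2, 0, 0, 0, 0], [2.1, -0.1, 0.2, 0, 0, 0, 0]],
])

```text
time_s: 21.3
eef_pos: [0.5813, -0.0752, 0.0273]
eef_rot: [0.002, 0.695, 0.719, -0.001]
wrist_force: [-1.5, -8.3, 0.6]
opening: 0.0
```

```bash
python3 - <<'E'
from h import *
st()
E
```

```text
t 21.3 block mm [  2.3 -62.4  27.3] F blk [-1.8 -8.2  0.6] open 0.0 q6 -0.36
```

Request:
apply_moves([
  [[0.1, 0, 0.2, 0, 0, 0, 0], [0.2, 0, 0.2, 0, 0, 0, 0], [0.2, 0, 0.2, 0, 0, 0, 0], [0.2, 0, 0.2, 0, 0, 0, 0]],
])

```text
time_s: 21.7
eef_pos: [0.5821, -0.0751, 0.0262]
eef_rot: [0.003, 0.695, 0.719, -0.001]
wrist_force: [-2.0, -13.2, 2.8]
opening: -0.003
```

Request:
apply_moves([
  [[-0.6, 0, 0, 0, 0, 0, 0], [-1.5, 0, -3, 0, 0, 0, 0], [-1.5, -2, -6, 0, 0, 0.14, 0], [1, -5, -6, 0, 0, 0.29, 0], [4, -6.8, -6, 0, 0, 0.44, 0], [6, -6.8, -6, 0, 0, 0.59, 0], [6.2, -6.8, -6, 0, 0, 0.74, 0], [6.2, -6.8, -6, 0, 0, 0.89, 0]],
])

```text
time_s: 22.5
eef_pos: [0.5104, -0.0107, 0.0849]
eef_rot: [-0.0, 0.938, 0.348, 0.0]
wrist_force: [0.0, -0.0, 0.5]
opening: 0.004
```

```bash
python3 - <<'E'
from h import *
st();bt(-60,1.5,25,RX)
E
```

```text
t 22.5 block mm [-66.    4.9  84.9] F blk [ 0.  -0.   0.5] open 0.0 q6 0.61
delta [0.25, 0.64, 5.99] [-0.0, -0.0, 0.67]
```

Request:
apply_moves([
  [[0, 0.6, 0.5, 0, 0, 0.15, 0], [0, 0.6, 0.5, 0, 0, 0.3, 0], [0, 0.6, 0.5, 0, 0, 0.45, 0], [0, 0.6, 1, 0, 0, 0.6, 0], [0, 0.6, 3, 0, 0, 0.67, 0], [0, 0.6, 5, 0, 0, 0.67, 0], [0, 0.6, 6, 0, 0, 0.67, 0], [0, 0.6, 6, 0, 0, 0.67, 0]],
])

```text
time_s: 23.3
eef_pos: [0.5133, -0.0159, 0.0234]
eef_rot: [-0.0, 1.0, 0.022, -0.001]
wrist_force: [-1.2, -0.3, -0.1]
opening: -0.001
```

```bash
python3 - <<'E'
from h import *
st();bt(-42,1.5,25,RX)
E
```

```text
t 23.3 block mm [-63.2  -0.4  23.4] F blk [-1.2 -0.2 -0.1] open -0.0 q6 1.26
delta [2.12, -0.18, -0.17] [-0.001, 0.003, 0.005]
```

Request:
apply_moves([
  [[0.6, -0.2, -0.1, 0, 0, 0, 0], [1.1, -0.2, -0.1, 0, 0, 0, 0], [1.5, -0.2, -0.1, 0, 0, 0, 0], [1.7, -0.2, -0.1, 0, 0, 0, 0], [1.9, -0.2, -0.1, 0, 0, 0, 0], [2.1, -0.2, -0.1, 0, 0, 0, 0], [2.3, -0.2, -0.1, 0, 0, 0, 0], [2.3, -0.2, -0.1, 0, 0, 0, 0]],
])

```text
time_s: 24.1
eef_pos: [0.5335, -0.013, 0.0247]
eef_rot: [-0.0, 1.0, 0.023, -0.005]
wrist_force: [-13.0, -2.1, 8.4]
opening: 0.001
```

```bash
python3 - <<'E'
from h import *
st()
E
```

```text
t 24.1 block mm [-43.    1.7  24.7] F blk [-13.   -1.6   8.4] open 0.0 q6 1.28
```

Request:
apply_moves([
  [[-0.8, 0, 0, 0, 0, 0, 0], [-2, 0, -3, 0, 0, 0, 0], [-3, 0, -7, 0, 0, 0, 0], [-4, 0, -9, 0, 0, 0, 0], [-4, 0, -9, 0, 0, 0, 0], [-4, 0, -9, 0, 0, 0, 0]],
])

```text
time_s: 24.7
eef_pos: [0.4979, -0.0152, 0.1161]
eef_rot: [0.0, 1.0, 0.022, 0.001]
wrist_force: [-0.4, -0.4, -0.0]
opening: -0.002
```

```bash
python3 - <<'E'
from h import *
st();c=get_calibration("wrist");p,r=cur()
r2=pose(1.0,np.radians(45));C=O+[0,0,.025]
p2=C-r2.as_matrix()[:,2]*.09+r2.as_matrix()[:,0]*-.01
Rc=np.array(c["R"]);M=Rc@r.as_matrix();t=Rc@p+np.array(c["t"])   # cam = M*tool + t
c2=dict(c);c2["R"]=M@r2.as_matrix().T;c2["t"]=t-c2["R"]@p2
print(p2,proj(c2,O+BY.apply(np.array([[-30,-50,10],[-30,-50,40],[30,-50,40],[-30,50,40],[30,50,40]])/1000)).round().tolist(),-c2["R"].T@c2["t"])
delta(p2,r2)
E
```

```text
t 24.7 block mm [-78.6   1.  116.1] F blk [-0.4 -0.4 -0. ] open -0.0 q6 1.26
[ 0.55053008 -0.07195391  0.08863961] [[241.0, 216.0], [267.0, 228.0], [309.0, 278.0], [355.0, 126.0], [377.0, 184.0]] [ 0.44443879 -0.10763177  0.17504798]
delta [5.0, 5.91, 2.76] [-0.308, 0.978, -2.361]
```

Request:
apply_moves([
  [[0, 1, -1, -0.04, 0.06, -0.14, 0], [0, 2, -2, -0.08, 0.12, -0.28, 0], [0.5, 3, -2, -0.1, 0.18, -0.42, 0], [1, 4, -2, -0.12, 0.24, -0.56, 0], [2, 5, -2, -0.14, 0.3, -0.7, 0], [3, 6, -2, -0.15, 0.36, -0.84, 0], [4, 6, -1, -0.16, 0.42, -0.98, 0], [5, 6, 0, -0.17, 0.48, -1.12, 0]],
])

```text
time_s: 25.5
eef_pos: [0.5477, -0.0728, 0.1168]
eef_rot: [0.071, 0.839, 0.498, 0.207]
wrist_force: [-0.0, 1.1, 0.4]
opening: -0.0
```

```bash
python3 - <<'E'
from h import *
st();r2=pose(1.0,np.radians(45));delta([.5505,-.072,.0886],r2)
E
```

```text
t 25.5 block mm [-31.1 -58.6 116.8] F blk [0.  1.1 0.4] open -0.0 q6 -0.32
delta [-0.59, -0.73, 2.67] [-0.157, 0.578, -1.337]
```

Request:
apply_moves([
  [[0, 0, 0, -0.01, 0.06, -0.14, 0], [0, 0, 0, -0.03, 0.12, -0.27, 0], [-0.1, -0.2, 0.5, -0.05, 0.17, -0.4, 0], [-0.2, -0.3, 1, -0.06, 0.23, -0.53, 0], [-0.3, -0.4, 1.4, -0.08, 0.29, -0.67, 0], [-0.4, -0.5, 1.8, -0.1, 0.35, -0.8, 0], [-0.5, -0.6, 2.2, -0.11, 0.4, -0.93, 0], [-0.6, -0.7, 2.6, -0.13, 0.46, -1.06, 0]],
])

```text
time_s: 26.3
eef_pos: [0.5496, -0.0716, 0.0887]
eef_rot: [0.104, 0.427, 0.829, 0.346]
wrist_force: [0.3, 0.4, 0.2]
opening: 0.001
```

```bash
python3 - <<'E'
from h import *
camera("side")
st();r2=pose(1.0,np.radians(45));delta([.5505,-.072,.0886],r2)
c=get_calibration("wrist");snap("wrist","pics/w8.png")
P=proj(c,O+BY.apply(np.array([[-30,-50,10],[-30,-50,40],[30,-50,40],[-30,50,40],[30,50,40]])/1000)).round();print(P.tolist())
E
```

```text
t 26.35 block mm [-29.  -58.7  88.1] F blk [-1.9 -1.7  1. ] open -0.0 q6 -1.96
delta [0.02, 0.11, 0.03] [-0.033, 0.139, -0.319]
[[245.0, 225.0], [269.0, 233.0], [330.0, 262.0], [329.0, 98.0], [375.0, 146.0]]
```

```bash
python3 - <<'E'
from h import *
a=cv2.imread("pics/w8.png");s=snap("scene","pics/scene9.png");d=snap("side","pics/side9.png")
L=cv2.resize(a[80:295,215:395],(502,600),interpolation=cv2.INTER_CUBIC)
Rr=np.vstack([cv2.resize(s[90:330,170:430],(298,300)),cv2.resize(d[120:360,210:470],(298,300))])
cv2.imwrite("pics/fin.png",np.hstack([L,Rr]))
E
```

```text
(no output)
```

View pics/fin.png

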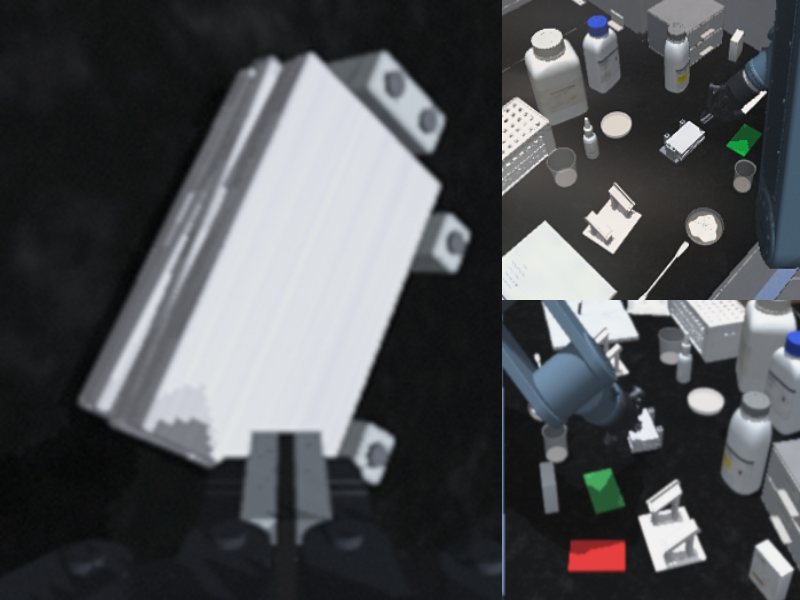

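The last view shows the top coupon flush. Lower coupons still stick out by about 2 to 3 mm on the -x side, with a bright strip along (250,80)–(85,400). The cause: the narrow pads end about 32 mm above the tip, so the wider finger body touched the top coupon first and held the pads off. I'll repeat both taps about 6 mm higher, so that only the pads touch. The bystanders in the scene and side crops are all still standing.

```bash
python3 - <<'E'
from h import *
st();bt(0,-85,90,RY);bt(0,-80,30.5,RY)
E
```

```text
t 26.5 block mm [-29.  -57.7  89.3] F blk [-0.4 -0.1  0.4] open 0.0 q6 -1.94
delta [-3.87, 0.96, 0.1] [0.664, -0.34, 0.543]
delta [-4.21, -2.79, 4.73] [0.664, -0.34, 0.543]
```

Request:
apply_moves([
  [[-1.5, 0.3, 0, 0.1, -0.05, 0.08, 0], [-3, 0.6, 0, 0.2, -0.1, 0.165, 0], [-3.9, 1, 0.1, 0.3, -0.155, 0.25, 0], [-3.9, 1, 0.1, 0.4, -0.205, 0.33, 0], [-3.9, 1, 0.1, 0.5, -0.255, 0.41, 0], [-3.9, 1, 0.1, 0.6, -0.31, 0.49, 0], [-3.9, 1, 0.1, 0.664, -0.34, 0.543, 0], [-3.9, 1, 0.1, 0.664, -0.34, 0.543, 0]],
])

```text
time_s: 27.3
eef_pos: [0.583, -0.096, 0.0926]
eef_rot: [0.004, 0.692, 0.722, 0.001]
wrist_force: [0.1, -0.6, 0.3]
opening: 0.002
```

```bash
python3 - <<'E'
from h import *
st();bt(0,-80,30.5,RY)
E
```

```text
t 27.3 block mm [  3.1 -83.2  92.6] F blk [ 0.1 -0.6  0.3] open 0.0 q6 -0.41
delta [0.34, -0.35, 6.21] [0.006, 0.004, 0.003]
```

Request:
apply_moves([
  [[0, -0.35, 3, 0.006, 0.004, 0, 0], [0, -0.35, 5.5, 0.006, 0.004, 0, 0], [0, -0.35, 6.2, 0.006, 0.004, 0, 0], [0, -0.35, 6.2, 0.006, 0.004, 0, 0], [0.5, -0.35, 6.2, 0.006, 0.004, 0, 0], [0.9, -0.35, 6.2, 0.006, 0.004, 0, 0], [1.3, -0.35, 6.2, 0.006, 0.004, 0, 0], [1.5, -0.35, 6.2, 0.006, 0.004, 0, 0]],
])

```text
time_s: 28.1
eef_pos: [0.5776, -0.0828, 0.0305]
eef_rot: [-0.001, 0.691, 0.723, 0.001]
wrist_force: [0.1, 0.1, 0.1]
opening: 0.0
```

```bash
python3 - <<'E'
from h import *
st();bt(0,-61,30.5,RY)
E
```

```text
t 28.1 block mm [ -1.7 -69.8  30.5] F blk [0.1 0.1 0.1] open 0.0 q6 -0.39
delta [0.88, 0.17, 0.01] [-0.0, -0.002, 0.005]
```

Request:
apply_moves([
  [[0.4, 0.1, 0, 0, 0, 0, 0], [0.6, 0.1, 0, 0, 0, 0, 0], [0.75, 0.1, 0, 0, 0, 0, 0], [0.85, 0.1, 0, 0, 0, 0, 0], [0.95, 0.1, 0, 0, 0, 0, 0], [1.0, 0.1, 0, 0, 0, 0, 0], [1.0, 0.1, 0, 0, 0, 0, 0]],
])

```text
time_s: 28.8
eef_pos: [0.5779, -0.0753, 0.0298]
eef_rot: [-0.0, 0.691, 0.723, -0.001]
wrist_force: [-0.7, -8.6, -1.6]
opening: 0.003
```

```bash
python3 - <<'E'
from h import *
st()
E
```

```text
t 28.8 block mm [ -1.1 -62.3  29.8] F blk [-1.  -8.6 -1.6] open 0.0 q6 -0.38
```

Request:
apply_moves([
  [[0.1, 0, 0, 0, 0, 0, 0], [0.2, 0, 0, 0, 0, 0, 0], [0.2, 0, 0, 0, 0, 0, 0]],
])

```text
time_s: 29.1
eef_pos: [0.5779, -0.0751, 0.03]
eef_rot: [0.001, 0.691, 0.723, -0.002]
wrist_force: [-1.6, -15.2, -3.2]
opening: -0.003
```

```bash
cat > prof.py <<'E'
from h import *
import sys
from scipy.ndimage import map_coordinates
def prof(f,c,axis):
    g=cv2.cvtColor(cv2.imread(f),cv2.COLOR_BGR2GRAY).astype(float)
    pj=lambda p:proj(c,O+BY.apply(np.array(p)/1000.))[0]
    for s in((-25,0,25) if axis=='x' else (-20,-10,10)):
        T=(lambda o,z:(-30-o,s,z)) if axis=='x' else (lambda o,z:(s,-50-o,z))
        a,b=pj(T(-6,40)),pj(T(0,40));e=pj(T(0,10));u=(e-b)/np.linalg.norm(e-b)
        n=int(np.linalg.norm(e-b))+16;L=[b+u*(i-8) for i in range(n)]
        print(axis,s,"z40",b.round(),"px/mm z",round(np.linalg.norm(e-b)/30,2),"px per mm out",((pj(T(1,28))-pj(T(0,28)))@u).round(2),"z40 at idx 8, z10 at",n-8)
        print(map_coordinates(g,[[p[1] for p in L],[p[0] for p in L]],order=1).astype(int).tolist())
E
python3 - <<'E'
from prof import *
st()
# rebuild calibration of w8 pose from stored eef pose of that moment
c=get_calibration("wrist");p,r=cur();Rc=np.array(c["R"]);M=Rc@r.as_matrix();t=Rc@p+np.array(c["t"])
r2=R.from_quat([.427,.829,.346,.104]);p2=O+BY.apply(np.array([-29,-58.7,88.1])/1000)
c2=dict(c);c2["R"]=M@r2.as_matrix().T;c2["t"]=t-c2["R"]@p2
print(proj(c2,O+BY.apply(np.array([[-30,-50,10],[-30,-50,40],[30,-50,40],[-30,50,40]])/1000)).round().tolist())
prof("pics/w8.png",c2,'x');prof("pics/w8.png",c2,'y')
E
```

```text
t 29.1 block mm [ -1.  -62.1  30. ] F blk [ -2.2 -15.2  -3.2] open -0.0 q6 -0.37
[[245.0, 226.0], [268.0, 234.0], [330.0, 262.0], [328.0, 98.0]]
x -25 z40 [284. 197.] px/mm z 0.83 px per mm out 1.22 z40 at idx 8, z10 at 32
[223, 223, 224, 225, 224, 224, 224, 223, 222, 214, 191, 147, 110, 98, 97, 97, 97, 101, 110, 116, 114, 111, 113, 140, 181, 209, 215, 198, 161, 125, 109, 105, 102, 98, 89, 67, 37, 17, 13, 13]
x 0 z40 [300. 162.] px/mm z 0.85 px per mm out 1.04 z40 at idx 8, z10 at 33
[221, 221, 223, 223, 223, 223, 223, 222, 219, 210, 184, 147, 119, 109, 104, 101, 102, 113, 145, 181, 192, 174, 137, 109, 111, 135, 153, 145, 124, 114, 121, 127, 118, 103, 91, 72, 43, 18, 8, 8, 11]
x 25 z40 [314. 129.] px/mm z 0.89 px per mm out 0.85 z40 at idx 8, z10 at 34
[219, 219, 221, 221, 221, 221, 221, 220, 217, 204, 175, 136, 115, 108, 104, 99, 96, 96, 101, 125, 164, 193, 195, 167, 126, 102, 96, 93, 94, 101, 108, 110, 109, 107, 100, 81, 51, 25, 13, 8, 9, 13]
y -20 z40 [280. 239.] px/mm z 0.84 px per mm out 0.14 z40 at idx 8, z10 at 33
[122, 122, 122, 120, 119, 120, 120, 118, 116, 113, 112, 113, 111, 110, 110, 109, 111, 112, 110, 114, 120, 122, 123, 117, 112, 114, 113, 115, 117, 117, 119, 120, 113, 107, 101, 86, 65, 45, 37, 32, 26]
y -10 z40 [291. 244.] px/mm z 0.86 px per mm out 0.11 z40 at idx 8, z10 at 33
[23, 23, 22, 21, 25, 59, 118, 154, 155, 137, 122, 116, 114, 116, 120, 125, 128, 124, 116, 111, 107, 106, 107, 107, 107, 108, 108, 109, 112, 111, 110, 112, 109, 107, 111, 108, 106, 109, 104, 100, 105]
y 10 z40 [312. 254.] px/mm z 0.89 px per mm out 0.07 z40 at idx 8, z10 at 34
[32, 24, 24, 25, 26, 39, 67, 92, 103, 104, 103, 103, 103, 104, 104, 104, 103, 91, 65, 38, 24, 22, 23, 22, 23, 23, 22, 23, 25, 44, 74, 93, 101, 104, 106, 108, 106, 112, 119, 110, 94, 76]
```

The numbers change that reading. In that view the -x side's total extent (about 24.5 px) matches a flush 30 mm face, so the bright band may only be light. To settle it by touch, I'll lean the tool so the tip leads and tap each coupon at its own height, comparing where the tip stops. This also pushes home any coupon that is short.

Request:
apply_moves([
  [[-0.6, 0, 0, 0, 0, 0, 0], [-1.5, 0, -3, 0, 0, 0, 0], [-1.5, -2, -6, 0, 0, 0.14, 0], [1, -5, -6, 0, 0, 0.29, 0], [4, -6.8, -6, 0, 0, 0.44, 0], [6, -6.8, -6, 0, 0, 0.59, 0], [6.2, -6.8, -6, 0, 0, 0.74, 0], [6.2, -6.8, -6, 0, 0, 0.89, 0]],
])

```text
time_s: 29.9
eef_pos: [0.5067, -0.0113, 0.0901]
eef_rot: [-0.002, 0.936, 0.352, -0.0]
wrist_force: [-0.1, -1.0, -0.8]
opening: -0.003
```

```bash
cat >> h.py <<'E'
RXT=BY*R.from_euler('y',-.15)*R.from_euler('x',np.pi)
E
python3 - <<'E'
from h import *
st();bt(-62,1.5,85,RXT);print(RXT.as_matrix()[:,2])
E
```

```text
t 29.9 block mm [-69.7   4.5  90.1] F blk [-0.1 -1.  -0.8] open -0.0 q6 0.59
delta [0.41, 0.71, 0.51] [-0.054, 0.145, 0.679]
[ 0.1493186   0.00597593 -0.98877108]
```

Request:
apply_moves([
  [[0.1, 0.2, 0.2, -0.01, 0.03, 0.14, 0], [0.2, 0.4, 0.3, -0.02, 0.06, 0.28, 0], [0.3, 0.6, 0.4, -0.035, 0.09, 0.42, 0], [0.4, 0.7, 0.5, -0.045, 0.12, 0.56, 0], [0.4, 0.7, 0.5, -0.054, 0.145, 0.68, 0], [0.4, 0.7, 0.5, -0.054, 0.145, 0.68, 0], [0.4, 0.7, 0.5, -0.054, 0.145, 0.68, 0]],
])

```text
time_s: 30.6
eef_pos: [0.5146, -0.0149, 0.0851]
eef_rot: [-0.002, 0.997, 0.023, 0.075]
wrist_force: [0.3, -0.4, 0.4]
opening: 0.003
```

```bash
python3 - <<'E'
from h import *
st();bt(-58,1.5,30,RXT);bt(-50,1.5,30,RXT);bt(-45,1.5,30,RXT)
E
```

```text
t 30.6 block mm [-61.9   0.6  85.1] F blk [ 0.3 -0.4  0.4] open 0.0 q6 1.19
delta [-0.43, -0.09, 5.5] [-0.001, 0.0, 0.007]
delta [0.36, -0.09, 5.62] [-0.001, 0.0, 0.007]
delta [0.85, -0.08, 5.7] [-0.001, 0.0, 0.007]
```

Request:
apply_moves([
  [[-0.4, 0, 3, 0, 0, 0, 0], [-0.4, 0, 5.5, 0, 0, 0, 0], [-0.4, 0, 5.5, 0, 0, 0, 0], [0, 0, 5.55, 0, 0, 0, 0], [0.3, 0, 5.6, 0, 0, 0, 0], [0.5, 0, 5.65, 0, 0, 0, 0], [0.7, 0, 5.7, 0, 0, 0, 0], [0.7, 0, 5.7, 0, 0, 0, 0]],
])

```text
time_s: 31.4
eef_pos: [0.5307, -0.0145, 0.0303]
eef_rot: [-0.001, 0.997, 0.022, 0.075]
wrist_force: [0.5, -0.1, -0.9]
opening: 0.002
```

```bash
python3 - <<'E'
from h import *
st()
E
```

```text
t 31.4 block mm [-45.9   0.4  30.3] F blk [ 0.5 -0.1 -0.9] open 0.0 q6 1.2
```

Request:
apply_moves([
  [[0.05, 0, 0.01, 0, 0, 0, 0], [0.1, 0, 0.02, 0, 0, 0, 0], [0.15, 0, 0.02, 0, 0, 0, 0], [0.15, 0, 0.02, 0, 0, 0, 0]],
])

```text
time_s: 31.8
eef_pos: [0.5312, -0.0143, 0.0295]
eef_rot: [-0.002, 0.997, 0.022, 0.075]
wrist_force: [-0.9, -0.4, 0.7]
opening: -0.002
```

Request:
apply_moves([
  [[0.05, 0, 0.01, 0, 0, 0, 0], [0.1, 0, 0.02, 0, 0, 0, 0], [0.15, 0, 0.02, 0, 0, 0, 0], [0.15, 0, 0.02, 0, 0, 0, 0]],
])

```text
time_s: 32.2
eef_pos: [0.5315, -0.0141, 0.0291]
eef_rot: [-0.002, 0.997, 0.022, 0.073]
wrist_force: [-6.4, -0.4, 3.8]
opening: -0.005
```

```bash
python3 - <<'E'
from h import *
st()
E
```

```text
t 32.2 block mm [-45.    0.7  29.1] F blk [-6.4 -0.1  3.8] open -0.01 q6 1.2
```

The bottom coupon stops the tip at block x -45.0, exactly the predicted flush position. Now the other four at 6 mm height steps, with the same commanded depth.

Request:
apply_moves([
  [[-0.4, 0, -0.06, 0, 0, 0, 0], [-0.31, 0, -0.65, 0, 0, 0, 0], [-0.31, 0, -0.65, 0, 0, 0, 0], [-0.1, 0, -0.62, 0, 0, 0, 0], [0, 0, -0.61, 0, 0, 0, 0], [0.09, 0, -0.6, 0, 0, 0, 0], [0.09, 0, -0.6, 0, 0, 0, 0]],
])

```text
time_s: 32.9
eef_pos: [0.5315, -0.014, 0.0351]
eef_rot: [-0.002, 0.997, 0.022, 0.073]
wrist_force: [-6.2, -1.2, 4.4]
opening: -0.0
```

Request:
apply_moves([
  [[-0.4, 0, -0.06, 0, 0, 0, 0], [-0.31, 0, -0.65, 0, 0, 0, 0], [-0.31, 0, -0.65, 0, 0, 0, 0], [-0.1, 0, -0.62, 0, 0, 0, 0], [0, 0, -0.61, 0, 0, 0, 0], [0.09, 0, -0.6, 0, 0, 0, 0], [0.09, 0, -0.6, 0, 0, 0, 0]],
])

```text
time_s: 33.6
eef_pos: [0.5319, -0.014, 0.0413]
eef_rot: [-0.002, 0.997, 0.022, 0.073]
wrist_force: [-5.7, 0.1, 3.7]
opening: -0.002
```

Request:
apply_moves([
  [[-0.4, 0, -0.06, 0, 0, 0, 0], [-0.31, 0, -0.65, 0, 0, 0, 0], [-0.31, 0, -0.65, 0, 0, 0, 0], [-0.1, 0, -0.62, 0, 0, 0, 0], [0, 0, -0.61, 0, 0, 0, 0], [0.09, 0, -0.6, 0, 0, 0, 0], [0.09, 0, -0.6, 0, 0, 0, 0]],
])

```text
time_s: 34.3
eef_pos: [0.5327, -0.0142, 0.0477]
eef_rot: [-0.002, 0.997, 0.022, 0.074]
wrist_force: [-2.3, -0.3, 1.7]
opening: -0.005
```

Request:
apply_moves([
  [[-0.4, 0, -0.06, 0, 0, 0, 0], [-0.31, 0, -0.65, 0, 0, 0, 0], [-0.31, 0, -0.65, 0, 0, 0, 0], [-0.1, 0, -0.62, 0, 0, 0, 0], [0, 0, -0.61, 0, 0, 0, 0], [0.09, 0, -0.6, 0, 0, 0, 0], [0.09, 0, -0.6, 0, 0, 0, 0]],
])

```text
time_s: 35.0
eef_pos: [0.5327, -0.0142, 0.0538]
eef_rot: [-0.002, 0.997, 0.022, 0.074]
wrist_force: [-1.6, -0.9, 1.4]
opening: 0.003
```

```bash
python3 - <<'E'
from h import *
st()
E
```

```text
t 35.0 block mm [-43.8   0.5  53.8] F blk [-1.7 -0.8  1.4] open 0.0 q6 1.21
```

Coupons 1–3 stop at about x -45 with 6 N, and 4–5 about 1 mm further in with 2 N. The lower three may therefore still be 1 mm short. Going back down, each tapped 2 mm deeper in command.

Request:
apply_moves([
  [[0.1, 0, 0.01, 0, 0, 0, 0], [0.2, 0, 0.03, 0, 0, 0, 0], [0.2, 0, 0.03, 0, 0, 0, 0], [0.2, 0, 0.03, 0, 0, 0, 0]],
])

```text
time_s: 35.4
eef_pos: [0.5331, -0.014, 0.0532]
eef_rot: [-0.002, 0.997, 0.022, 0.073]
wrist_force: [-8.9, -1.8, 5.7]
opening: 0.0
```

Request:
apply_moves([
  [[-0.6, 0, -0.09, 0, 0, 0, 0], [-0.69, 0, 0.5, 0, 0, 0, 0], [-0.69, 0, 0.5, 0, 0, 0, 0], [-0.4, 0, 0.55, 0, 0, 0, 0], [-0.2, 0, 0.58, 0, 0, 0, 0], [-0.09, 0, 0.6, 0, 0, 0, 0], [-0.09, 0, 0.6, 0, 0, 0, 0]],
])

```text
time_s: 36.1
eef_pos: [0.533, -0.0139, 0.0471]
eef_rot: [-0.002, 0.997, 0.022, 0.072]
wrist_force: [-9.5, -0.6, 5.6]
opening: -0.001
```

Request:
apply_moves([
  [[-0.6, 0, -0.09, 0, 0, 0, 0], [-0.69, 0, 0.5, 0, 0, 0, 0], [-0.69, 0, 0.5, 0, 0, 0, 0], [-0.4, 0, 0.55, 0, 0, 0, 0], [-0.2, 0, 0.58, 0, 0, 0, 0], [-0.09, 0, 0.6, 0, 0, 0, 0], [-0.09, 0, 0.6, 0, 0, 0, 0]],
])

```text
time_s: 36.8
eef_pos: [0.5328, -0.0135, 0.041]
eef_rot: [-0.002, 0.997, 0.022, 0.072]
wrist_force: [-11.2, 0.4, 6.2]
opening: 0.003
```

Request:
apply_moves([
  [[-0.6, 0, -0.09, 0, 0, 0, 0], [-0.69, 0, 0.5, 0, 0, 0, 0], [-0.69, 0, 0.5, 0, 0, 0, 0], [-0.4, 0, 0.55, 0, 0, 0, 0], [-0.2, 0, 0.58, 0, 0, 0, 0], [-0.09, 0, 0.6, 0, 0, 0, 0], [-0.09, 0, 0.6, 0, 0, 0, 0]],
])

```text
time_s: 37.5
eef_pos: [0.5321, -0.0139, 0.0346]
eef_rot: [-0.002, 0.997, 0.022, 0.071]
wrist_force: [-13.4, -3.4, 7.3]
opening: -0.003
```

Request:
apply_moves([
  [[-0.6, 0, -0.09, 0, 0, 0, 0], [-0.69, 0, 0.5, 0, 0, 0, 0], [-0.69, 0, 0.5, 0, 0, 0, 0], [-0.4, 0, 0.55, 0, 0, 0, 0], [-0.2, 0, 0.58, 0, 0, 0, 0], [-0.09, 0, 0.6, 0, 0, 0, 0], [-0.09, 0, 0.6, 0, 0, 0, 0]],
])

```text
time_s: 38.2
eef_pos: [0.5324, -0.0139, 0.0286]
eef_rot: [-0.002, 0.997, 0.022, 0.072]
wrist_force: [-10.9, -2.6, 6.1]
opening: 0.002
```

```bash
python3 - <<'E'
from h import *
st()
E
```

```text
t 38.2 block mm [-44.1   0.9  28.6] F blk [-11.   -2.2   6.1] open 0.0 q6 1.2
```

Coupons 1 and 3 moved about 1 mm under the harder taps, so friction had been holding them. One more pass going up, 3 mm deeper in command (about 25 N at the stop).

Request:
apply_moves([
  [[0.1, 0, 0.01, 0, 0, 0, 0], [0.2, 0, 0.03, 0, 0, 0, 0], [0.3, 0, 0.045, 0, 0, 0, 0], [0.3, 0, 0.045, 0, 0, 0, 0]],
])

```text
time_s: 38.6
eef_pos: [0.5329, -0.0135, 0.0277]
eef_rot: [-0.002, 0.997, 0.022, 0.069]
wrist_force: [-19.3, -5.0, 11.1]
opening: -0.004
```

Request:
apply_moves([
  [[-0.9, 0, -0.14, 0, 0, 0, 0], [-0.81, 0, -0.73, 0, 0, 0, 0], [-0.81, 0, -0.73, 0, 0, 0, 0], [-0.4, 0, -0.67, 0, 0, 0, 0], [-0.1, 0, -0.62, 0, 0, 0, 0], [0.09, 0, -0.6, 0, 0, 0, 0], [0.09, 0, -0.6, 0, 0, 0, 0]],
])

```text
time_s: 39.3
eef_pos: [0.5332, -0.0134, 0.0339]
eef_rot: [-0.002, 0.997, 0.022, 0.069]
wrist_force: [-20.8, -4.0, 13.9]
opening: -0.004
```

Request:
apply_moves([
  [[-0.9, 0, -0.14, 0, 0, 0, 0], [-0.81, 0, -0.73, 0, 0, 0, 0], [-0.81, 0, -0.73, 0, 0, 0, 0], [-0.4, 0, -0.67, 0, 0, 0, 0], [-0.1, 0, -0.62, 0, 0, 0, 0], [0.09, 0, -0.6, 0, 0, 0, 0], [0.09, 0, -0.6, 0, 0, 0, 0]],
])

```text
time_s: 40.0
eef_pos: [0.5333, -0.0134, 0.0401]
eef_rot: [-0.002, 0.997, 0.022, 0.069]
wrist_force: [-20.4, -3.6, 13.8]
opening: -0.002
```

Request:
apply_moves([
  [[-0.9, 0, -0.14, 0, 0, 0, 0], [-0.81, 0, -0.73, 0, 0, 0, 0], [-0.81, 0, -0.73, 0, 0, 0, 0], [-0.4, 0, -0.67, 0, 0, 0, 0], [-0.1, 0, -0.62, 0, 0, 0, 0], [0.09, 0, -0.6, 0, 0, 0, 0], [0.09, 0, -0.6, 0, 0, 0, 0]],
])

```text
time_s: 40.7
eef_pos: [0.5333, -0.0134, 0.0461]
eef_rot: [-0.002, 0.997, 0.022, 0.069]
wrist_force: [-20.3, -4.0, 11.7]
opening: 0.0
```

Request:
apply_moves([
  [[-0.9, 0, -0.14, 0, 0, 0, 0], [-0.81, 0, -0.73, 0, 0, 0, 0], [-0.81, 0, -0.73, 0, 0, 0, 0], [-0.4, 0, -0.67, 0, 0, 0, 0], [-0.1, 0, -0.62, 0, 0, 0, 0], [0.09, 0, -0.6, 0, 0, 0, 0], [0.09, 0, -0.6, 0, 0, 0, 0]],
])

```text
time_s: 41.4
eef_pos: [0.5334, -0.0135, 0.0521]
eef_rot: [-0.002, 0.997, 0.022, 0.069]
wrist_force: [-19.4, -2.7, 11.7]
opening: 0.001
```

```bash
python3 - <<'E'
from h import *
st()
E
```

```text
t 41.4 block mm [-43.1   1.3  52.1] F blk [-19.5  -1.9  11.7] open 0.0 q6 1.21
```

All five now stop at the same place, within 0.5 mm at 20 N. The same layer-by-layer tap follows at the -y end.

Request:
apply_moves([
  [[-1, 0, -0.15, 0, 0, 0, 0], [-2, 0, -2.5, 0, 0, 0, 0], [-2, 2, -4, 0, -0.03, -0.14, 0], [-1, 5, -4, 0, -0.06, -0.29, 0], [1, 8, -4, 0, -0.09, -0.44, 0], [3, 9, -4, 0, -0.1, -0.59, 0], [4.2, 9, -4, 0, -0.1, -0.74, 0], [4.2, 9, -4, 0, -0.1, -0.89, 0]],
])

```text
time_s: 42.2
eef_pos: [0.5804, -0.1034, 0.1008]
eef_rot: [0.033, 0.893, 0.448, 0.021]
wrist_force: [-0.3, -0.4, -1.7]
opening: -0.003
```

```bash
cat >> h.py <<'E'
RYT=BY*R.from_euler('x',.15)*BY.inv()*RY
E
python3 - <<'E'
from h import *
st();bt(0,-85,80,RYT);print(RYT.as_matrix().round(3).tolist())
E
```

```text
t 42.2 block mm [  0.2 -90.5 100.8] F blk [-0.4 -0.3 -1.7] open -0.0 q6 0.28
delta [0.39, -0.53, 2.05] [0.129, 0.163, -0.673]
[[-0.04, 0.999, -0.006], [0.988, 0.04, 0.149], [0.149, 0.0, -0.989]]
```

Request:
apply_moves([
  [[0.1, -0.1, 0.5, 0.02, 0.03, -0.13, 0], [0.2, -0.2, 1, 0.05, 0.06, -0.26, 0], [0.3, -0.3, 1.5, 0.07, 0.09, -0.39, 0], [0.4, -0.5, 2, 0.1, 0.12, -0.52, 0], [0.4, -0.5, 2, 0.12, 0.155, -0.64, 0], [0.4, -0.5, 2, 0.129, 0.163, -0.673, 0], [0.4, -0.5, 2, 0.129, 0.163, -0.673, 0], [0.4, -0.5, 2, 0.129, 0.163, -0.673, 0]],
])

```text
time_s: 43.0
eef_pos: [0.5777, -0.0971, 0.0796]
eef_rot: [-0.055, 0.693, 0.717, 0.052]
wrist_force: [0.1, -0.6, 0.7]
opening: 0.002
```

```bash
python3 - <<'E'
from h import *
st();bt(0,-76,30,RYT);bt(0,-64,30,RYT)
E
```

```text
t 43.0 block mm [ -2.1 -84.   79.6] F blk [ 0.1 -0.6  0.7] open 0.0 q6 -0.54
delta [0.05, 0.22, 5.03] [-0.001, -0.001, -0.007]
delta [1.23, 0.21, 5.21] [-0.001, -0.001, -0.007]
```

Request:
apply_moves([
  [[0, 0.2, 2.5, 0, 0, 0, 0], [0, 0.2, 5, 0, 0, 0, 0], [0, 0.2, 5, 0, 0, 0, 0], [0.4, 0.2, 5.08, 0, 0, 0, 0], [0.8, 0.2, 5.14, 0, 0, 0, 0], [1.1, 0.2, 5.19, 0, 0, 0, 0], [1.25, 0.2, 5.21, 0, 0, 0, 0], [1.25, 0.2, 5.21, 0, 0, 0, 0]],
])

```text
time_s: 43.8
eef_pos: [0.5793, -0.0772, 0.0311]
eef_rot: [-0.054, 0.693, 0.717, 0.052]
wrist_force: [0.4, -2.7, 1.6]
opening: -0.001
```

Request:
apply_moves([
  [[0.1, 0, 0.01, 0, 0, 0, 0], [0.2, 0, 0.03, 0, 0, 0, 0], [0.3, 0, 0.045, 0, 0, 0, 0], [0.35, 0, 0.05, 0, 0, 0, 0], [0.35, 0, 0.05, 0, 0, 0, 0]],
])

```text
time_s: 44.3
eef_pos: [0.5795, -0.0765, 0.0311]
eef_rot: [-0.053, 0.693, 0.717, 0.051]
wrist_force: [-1.5, -13.8, 3.7]
opening: 0.002
```

```bash
python3 - <<'E'
from h import *
st()
E
```

```text
t 44.3 block mm [  0.5 -63.6  31.1] F blk [ -2.  -13.7   3.7] open 0.0 q6 -0.52
```

Request:
apply_moves([
  [[0.1, 0, 0.01, 0, 0, 0, 0], [0.2, 0, 0.03, 0, 0, 0, 0], [0.2, 0, 0.03, 0, 0, 0, 0]],
])

```text
time_s: 44.6
eef_pos: [0.5797, -0.0763, 0.0312]
eef_rot: [-0.051, 0.693, 0.717, 0.05]
wrist_force: [-2.2, -18.8, 1.4]
opening: -0.002
```

Request:
apply_moves([
  [[-0.9, 0, -0.14, 0, 0, 0, 0], [-0.81, 0, -0.73, 0, 0, 0, 0], [-0.81, 0, -0.73, 0, 0, 0, 0], [-0.4, 0, -0.67, 0, 0, 0, 0], [-0.1, 0, -0.62, 0, 0, 0, 0], [0.09, 0, -0.6, 0, 0, 0, 0], [0.09, 0, -0.6, 0, 0, 0, 0]],
])

```text
time_s: 45.3
eef_pos: [0.5787, -0.0763, 0.0364]
eef_rot: [-0.052, 0.693, 0.718, 0.049]
wrist_force: [-3.2, -23.3, -0.7]
opening: -0.0
```

Request:
apply_moves([
  [[-0.9, 0, -0.14, 0, 0, 0, 0], [-0.81, 0, -0.73, 0, 0, 0, 0], [-0.81, 0, -0.73, 0, 0, 0, 0], [-0.4, 0, -0.67, 0, 0, 0, 0], [-0.1, 0, -0.62, 0, 0, 0, 0], [0.09, 0, -0.6, 0, 0, 0, 0], [0.09, 0, -0.6, 0, 0, 0, 0]],
])

```text
time_s: 46.0
eef_pos: [0.5789, -0.0762, 0.0426]
eef_rot: [-0.051, 0.693, 0.718, 0.049]
wrist_force: [-3.2, -23.5, -0.7]
opening: -0.004
```

Request:
apply_moves([
  [[-0.9, 0, -0.14, 0, 0, 0, 0], [-0.81, 0, -0.73, 0, 0, 0, 0], [-0.81, 0, -0.73, 0, 0, 0, 0], [-0.4, 0, -0.67, 0, 0, 0, 0], [-0.1, 0, -0.62, 0, 0, 0, 0], [0.09, 0, -0.6, 0, 0, 0, 0], [0.09, 0, -0.6, 0, 0, 0, 0]],
])

```text
time_s: 46.7
eef_pos: [0.579, -0.0762, 0.0488]
eef_rot: [-0.051, 0.693, 0.718, 0.049]
wrist_force: [-3.8, -23.2, -0.8]
opening: 0.002
```

Request:
apply_moves([
  [[-0.9, 0, -0.14, 0, 0, 0, 0], [-0.81, 0, -0.73, 0, 0, 0, 0], [-0.81, 0, -0.73, 0, 0, 0, 0], [-0.4, 0, -0.67, 0, 0, 0, 0], [-0.1, 0, -0.62, 0, 0, 0, 0], [0.09, 0, -0.6, 0, 0, 0, 0], [0.09, 0, -0.6, 0, 0, 0, 0]],
])

```text
time_s: 47.4
eef_pos: [0.5794, -0.0751, 0.0553]
eef_rot: [-0.052, 0.693, 0.718, 0.05]
wrist_force: [-2.4, -19.2, 2.6]
opening: 0.004
```

```bash
python3 - <<'E'
from h import *
st()
E
```

```text
t 47.4 block mm [  0.4 -62.2  55.3] F blk [ -3.2 -19.1   2.6] open 0.0 q6 -0.51
```

Request:
apply_moves([
  [[-0.9, 0, -0.14, 0, 0, 0, 0], [-0.94, 0, 0.16, 0, 0, 0, 0], [-0.94, 0, 0.16, 0, 0, 0, 0], [-0.5, 0, 0.22, 0, 0, 0, 0], [-0.2, 0, 0.27, 0, 0, 0, 0], [-0.04, 0, 0.3, 0, 0, 0, 0], [-0.04, 0, 0.3, 0, 0, 0, 0]],
])

```text
time_s: 48.1
eef_pos: [0.5782, -0.0762, 0.0512]
eef_rot: [-0.052, 0.693, 0.718, 0.048]
wrist_force: [-4.0, -23.9, -2.4]
opening: 0.002
```

Request:
apply_moves([
  [[-1, 0, -0.15, 0, 0, 0, 0], [-2, 0, -3, 0, 0, 0, 0], [-2, 0, -6, 0, 0, 0, 0], [0, 0, -7, -0.02, -0.15, 0, 0], [3, 0, -7, -0.02, -0.15, 0, 0], [5, 0, -7, -0.02, -0.15, 0, 0], [5, 0, -7, -0.02, -0.15, 0, 0], [5, 0, -7, -0.02, -0.15, 0, 0]],
])

```text
time_s: 48.9
eef_pos: [0.577, -0.0314, 0.1279]
eef_rot: [0.005, 0.695, 0.719, 0.007]
wrist_force: [-0.8, 0.1, 1.2]
opening: -0.003
```

```bash
python3 - <<'E'
from h import *
camera("side");st()
c=get_calibration("wrist");im=snap("wrist","pics/w10.png");a=cv2.cvtColor(im,cv2.COLOR_BGR2GRAY)
pj=lambda *p:proj(c,O+BY.apply(np.array(p)/1000.))[0].round(1).tolist()
for y in(34,-31):
    P=pj(30,y,46);u,v=map(round,P);print("side",y,P,"flush40",pj(30,y,40),"1mm short",pj(29,y,40),"u from",u-8,a[v,u-8:u+8].tolist())
for x in(-8,0,8):
    P=pj(x,50,46);u,v=map(round,P);print("end",x,P,"flush40",pj(x,50,40),pj(x,49,40),"v from",v-8,a[v-8:v+10,u].tolist())
for y in(-30,30):
    P=pj(-30,y,40);u,v=map(round,P);print("outer-x",P,"u from",u-8,a[v,u-8:u+8].tolist())
P=pj(0,-50,40);u,v=map(round,P);print("outer-y",P,"v from",v-8,a[v-8:v+8,u].tolist())
E
```

```text
t 48.95 block mm [ -0.2 -19.1 127.7] F blk [-0.1  0.3  0.1] open 0.0 q6 -0.3
side 34 [357.0, 141.5] flush40 [355.8, 140.8] 1mm short [354.4, 140.8] u from 349 [234, 234, 234, 235, 234, 220, 177, 137, 165, 195, 202, 177, 129, 116, 119, 118]
side -31 [354.4, 228.0] flush40 [353.4, 225.1] 1mm short [352.1, 225.2] u from 346 [138, 137, 136, 137, 138, 139, 128, 102, 90, 105, 113, 106, 83, 63, 59, 59]
end -8 [302.4, 118.3] flush40 [302.7, 118.2] [302.7, 119.7] v from 110 [130, 129, 129, 128, 140, 176, 200, 198, 176, 174, 216, 234, 236, 236, 236, 236, 236, 236]
end 0 [314.1, 118.2] flush40 [314.1, 118.1] [314.1, 119.6] v from 110 [217, 215, 215, 215, 214, 213, 211, 196, 176, 190, 224, 235, 236, 236, 236, 236, 236, 236]
end 8 [325.8, 118.1] flush40 [325.4, 118.1] [325.4, 119.5] v from 110 [128, 127, 125, 126, 130, 153, 190, 190, 172, 195, 225, 235, 236, 236, 235, 236, 235, 235]
outer-x [276.6, 224.9] u from 269 [29, 29, 29, 32, 30, 27, 23, 50, 99, 131, 139, 139, 139, 139, 141, 140]
outer-x [272.8, 147.1] u from 265 [13, 13, 16, 12, 15, 13, 18, 51, 101, 135, 144, 145, 145, 145, 144, 143]
outer-y [315.3, 247.8] v from 240 [30, 30, 30, 29, 31, 30, 27, 23, 27, 25, 26, 26, 26, 24, 24, 22]
```

```bash
python3 -c "
from bench import *
print(hand_in(), get_obs()['time_s'])"
```

```text
the job is handed in; nothing more can be done
the job is handed in; nothing more can be done
```

I laid both coupons from the sloping rests on the three in the squaring block and tapped the pile square from the -x and -y sides. I handed in shortly after 49 s (limit 72 s), with the gripper raised clear of the pile.

**Final tap checks:**
- **Side posts:** all five coupons stopped the tip within about 0.5 mm of each other at about 20 N.
- **End post:** all five stopped within about 0.1 mm of each other at 19–24 N.
- **Wrist picture:** the last one, read numerically, shows only a one-pixel seam between the top coupon and all three posts.

**Checks that disagreed, and limits:**
- **First full-face taps:** they had looked finished, but tapping each coupon separately showed the three lowest about 1 mm short of the side posts. Harder taps on each one closed that gap.
- **Oblique picture:** it suggested lower coupons sticking out 2 to 3 mm, but its numeric profile did not support that. It predates the layer-by-layer taps.
- **Top coupon, -y end:** one tap read 1 mm off because the tip was near the coupon's upper edge. Repeating it lower agreed with the others.
- **Lower coupons:** I had used all my picture views, so for the lower coupons the final evidence is the tap readings.
- **Bystanders:** I last saw them in pictures at about 26 s, all standing in place. After that the arm worked only around the block.

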